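# Draw the square tube out of the offcut rack and butt it in the drilling jig

## Task

Fetch the square steel tube from the low bay of the offcut rack: raise its near end over the front lip while its far end is still under the keeper, then draw it out endwise, clear of the rack. Lay it flat, same side down and far end first, between the guide rails of the drilling jig, push it firmly but without ramming against the end stop, and let go of it there touching the stop. Leave the other things on the bench where they are.

Things in the scene. Friction and masses are not known exactly. Their poses are not given: they have to be found in the camera images.
- rack: fixed grey sheet-metal offcut rack. Origin: bench level, middle of the robot-side face of its front lip; x level into the rack (roughly away from the robot), z up. In mm: foot plate x 0..160, y +-42, top (bay floor) z 8; two cheeks x 88..158, inner faces y +-22, outer +-28; closed back at x 154. Sides open x 6..88 (thin gussets above z 110)
- lip_top (a point): middle of the top of the rack's front lip: at x 3, y 0, z 26 mm in the rack's frame; the lip is 6 mm thick (x 0..6) and 34 mm wide
- keeper_edge (a point): middle of the lower robot-side edge of the keeper, the plate between the cheeks: at x 88, y 0, z 60 mm in the rack's frame; it runs on to x 150 and is 6 mm thick
- deck_edge (a point): middle of the lower robot-side edge of the rack's top deck: at x 34, y 0, z 151 mm in the rack's frame; the deck runs on to x 160, y +-50, and with the tape roll on it reaches z 182. A tool pointing straight down cannot get at the tube: come in tilted about 45 degrees, gripper leaning back out of the bay
- bar: dark square steel tube offcut, 138 mm long, 38 x 38 mm, 0.3 to 0.55 kg. Origin: middle of its underside; its y is its long axis and points from near to far end. At the start it lies flat on the bay floor along the rack's x, near end 2 to 8 mm behind the lip, far end between the cheeks under the keeper
- bar_near (a point): middle of the lower edge of the tube end behind the rack's lip (y = -69 mm in the bar's frame)
- bar_far (a point): middle of the lower edge of the other tube end, under the keeper at the start (y = +69 mm in the bar's frame)
- drill_jig: fixed aluminium drilling jig. Origin: bench level, middle of its robot-side edge; x level along its channel (roughly away from the robot), z up. In mm: bed plate x 0..130, y +-55, top z 10; two dark guide rails x 15..90, inner faces y +-21.5 (channel 43 wide), tops z 30 with flared lead-ins. With its far end on the end stop, 43 mm of the tube sticks out over the robot-side edge
- end_stop: end stop block of the jig, aluminium with a dark face plate, 60 mm wide, top 58 mm above the bench; fixed to the jig, same origin and axes as the jig; its face towards the robot is at x = 95 mm
- stop_face (a point): point on the stop's face plane, in the middle of the channel at bed height (x 95, y 0, z 10 mm in the jig's frame)
- tape_measure: bystander: pocket tape measure, 38x72x60 mm, origin under its middle
- end_cap: bystander: black round end cap, 62 mm across, 48 high, origin under its middle
- plug: bystander: white plastic dome-ended plug lying on its side, 33x106x33 mm, origin under its middle
- screwdriver: bystander: black screwdriver lying on the bench, 26x167x25 mm, origin under its middle
- square: bystander: try square lying on the bench, 169x115x15 mm, origin under its middle
- pen: bystander: black pen lying on the bench, 12x145x9 mm, origin under its middle
- block: bystander: small grey block with a hole, 44x36x33 mm, origin under its middle

How it is judged (in metres and radians):
On the way, in this order (a step that is already met when the one before it is completed fails the run):
1. the tube's near end is above the rack's lip while its far end is still under the keeper (z of bar_near in the frame of rack above 0.027 m and x of bar_far in the frame of rack above 0.09 m and z of bar_far in the frame of rack below 0.045 m), for 0.05 s.
2. the tube is drawn out past the lip, on the lip's side of the rack (x of bar_far in the frame of rack below 0 m and x of bar_near in the frame of rack below -0.08 m), for 0.05 s.
3. lying flat in the jig's channel, the tube is pushed against the end stop with more than 4 N (z of bar_far in the frame of drill_jig between 0.006 and 0.014 m and z of bar_near in the frame of drill_jig below 0.0145 m and y of bar_far in the frame of drill_jig between -0.004 and 0.004 m and angle between the y axis of bar and the x axis of drill_jig, either way round below 0.06 rad and x of bar_far in the frame of drill_jig above 0.0925 m and contact force between bar and end_stop above 4 N), for 0.02 s.
At the end, for the whole second after the job is handed in: the tube lies still and flat on the jig's bed between the guide rails (within 4 mm of the middle, along the channel within 3 degrees), its far end within 2.5 mm of the stop's face (z of bar_far in the frame of drill_jig between 0.006 and 0.014 m and z of bar_near in the frame of drill_jig below 0.0145 m and y of bar_far in the frame of drill_jig between -0.004 and 0.004 m and angle between the y axis of bar and the x axis of drill_jig, either way round below 0.06 rad and x of bar_far in the frame of drill_jig above 0.0925 m and linear speed of bar below 0.01 m/s and angular speed of bar below 0.1 rad/s); the robot touches nothing.
It fails at once if the tube is rammed against the end stop (more than 80 N) (contact force between bar and end_stop above 80 N).
It fails at once if a bystander is moved by more than 30 mm (distance of any of tape_measure, end_cap, plug, screwdriver, square, pen, block from where it was at the start of the episode above 0.03 m).
It also fails if it takes over 61 s, if anything falls off the work surface, if the arm or the gripper's body presses on something with over 40 N, if the wrist force passes 120 N, or if a joint passes its speed limit or range.

## Robot

A 6-joint arm with a two-finger parallel gripper is mounted at the origin on a cart in front of the work surface, level with it; the furniture and walls round the work are solid. World frame = base frame: x ahead of the robot, y to its left, z up, the work surface at z = 0. Lengths are in m, angles in degrees, forces in N, time in s.
With the tool pointing down it reaches from about 0.4 to 0.825 m from the base axis. Payload 7 kg.
Tool frame: the origin (TCP) lies between the finger pads, 19 mm behind the fingertips; this is the grasp point; z points along the fingers, y is the line along which they close (so a half turn about z gives the same grasp; the last joint's range is limited). The gripper opens to 88 mm and grips with 3 to 60 N. Pads are 19 mm wide; open, the fingers measure 130 mm over their backs; the gripper's body (78 mm by 193 mm) begins 47 mm behind the grasp point.
Start: joints at [-52.764, 20.546, 0.682, 0, -70.136, -16.507], TCP at [0.239, -0.631, 0.245] pointing down, gripper open.
Joint ranges: [-176.03, 176.03], [-82.01, 121.73], [-58.28, 71.71], [-173.87, 95.51], [-174.79, -0.11], [-173.66, 173.66]. Speed limits (degrees/s): [136.94, 136.94, 172.46, 180, 180, 180].

## Interface

Orientations are given as [roll, pitch, yaw] about the fixed x, y, z axes, in that order (R = Rz(yaw) Ry(pitch) Rx(roll)).
In Python, from plant import get_state, capture, close_job gives the robot as it stands.
- The arm moves only by the shell command python3 -m inch 'ROWS' [FORCE]. ROWS is text: rows parted by semicolons, each of 5 numbers parted by spaces: the shift along the tool's x, y, z normalised to -1 to 1, where 1 is 0.15 m, then the turn about the tool's z normalised to -1 to 1, where 1 is 360 degrees, then the opening, from 0 (shut) to 1 (fully open). In form: tx ty tz spin grip; .... A call has exactly 8 rows; each row shifts and turns the commanded pose from where the row before left it, along the tool's axes as they then stand; what a row does not reach is not made up. A row lasts 1/8 s, in which the tool goes at most 62.5 mm and 10.7 degrees, less where a joint would pass 70% of its speed; a pose out of reach is approached as far as the arm can. A call with a number of a shift or a turn outside -1 to 1 is refused whole. A call with a gripper value outside its range is refused whole. The fingers move at their own pace and stop on an object; FORCE is the grip in N (left out, the last holds). Time passes only in rows, so rows that do not move let the fingers close, or fill a call up. It gives the time, the measured TCP pose, the force, the opening and the grip force at its end, in the units of the state.
- get_state(): the state, without advancing time (a new reading comes with each control period).
- capture(name): name is "scene" or "side" or "wrist"; returns a dict with "color" (384x512x3 uint8, blue, green, red), "mtx" (3x3 intrinsics, pixels), "R" (3x3) and "t" (3): a world point X has camera coordinates R X + t. Camera axes: x right, y down, z forward; pixel columns grow to the right and rows downward; lengths in m; the calibration is good to about 2 mm. The wrist camera is an equidistant fisheye: a pixel r from the principal point sees the ray r / f radians off the axis. A picture is of the moment at which its call begins. There is no depth.
- close_job(): hands the job in; it is judged then, once.
The state is a dict: "time_s": time; "joints": joint angles; "qd": joint speeds; "joint_torque": joint torques, N m; "tcp_pos": TCP position; "eef_rot": TCP orientation; "contact_force": force on the tool from outside, world axes, zero at the start; "moment": the same for the moment, N m; "gripper_width": finger opening in m; "gripper_force": force on a finger pad.
Only numpy, scipy, OpenCV 4.12 (cv2) and the standard library are available. Lean on these libraries where they do the work, as an engineer would, in place of code of your own. Each camera call takes 0.05 s, during which the arm holds its last target. There are 200 camera calls.

## Working session

There is one attempt and no reset: what is moved stays moved. The work goes in short steps, Python scripts to look and compute and a shell command to move; the robot and the scene stay as the last step left them, time stands still between calls to the robot, and variables do not carry over. Pictures are saved under pics/ and viewed, at most 10 in all, crops included, and the job is handed in when it is done.

```bash
ls; mkdir -p pics
python3 - <<'E'
from plant import get_state,capture
import cv2,pickle
s=get_state();print(s)
d={}
for n in("scene","side","wrist"):
    c=capture(n);d[n]=c;cv2.imwrite(f"pics/{n}0.png",c["color"]);print(n,c["mtx"],c["R"],c["t"])
pickle.dump(d,open("d0.pkl","wb"))
E
```

```text
pics
{'time_s': 0.0, 'joints': array([-5.27643263e+01,  2.05905738e+01,  6.33891839e-01, -2.03421465e-02,
       -7.01356625e+01, -1.65083461e+01]), 'qd': array([ 0.05700804,  0.07116725, -0.0295484 ,  0.01784209, -0.10642042,
       -0.0283719 ]), 'joint_torque': array([-5.42303678e-04, -5.82724357e+01,  2.93059194e+01,  6.99701786e+00,
        7.06247418e-03, -1.53426822e-04]), 'tcp_pos': array([ 0.23872896, -0.63088429,  0.24443258]), 'eef_rot': array([ 1.79906028e+02, -7.90800865e-03, -1.59279594e+02]), 'contact_force': array([-0.10365834, -0.14406219,  0.66908679]), 'moment': array([-0.01608917,  0.04704166,  0.05694723]), 'gripper_force': 0.0, 'gripper_width': 0.0876832034150942}
scene [[419.25916937   0.         261.34104882]
 [  0.         419.25916937 181.99451959]
 [  0.           0.           1.        ]] [[-0.83195291 -0.55442035 -0.02173558]
 [-0.36232122  0.57252654 -0.73548399]
 [ 0.42021149 -0.60401278 -0.67719338]] [0.40033881 0.38828467 0.81634201]
side [[388.37467492   0.         254.91372078]
 [  0.         388.37467492 195.58240638]
 [  0.           0.           1.        ]] [[ 0.99889966 -0.04308269 -0.01852981]
 [-0.04056051 -0.59526467 -0.80250534]
 [ 0.02354395  0.80237388 -0.59635713]] [-0.58728292  0.03839462  1.45774655]
wrist [[297.31863964   0.         253.86277746]
 [  0.         297.31863964 191.23829771]
 [  0.           0.           1.        ]] [[-0.35315517  0.93556379  0.00135254]
 [ 0.89593201  0.33777799  0.28846466]
 [ 0.26942023  0.10308457 -0.95748959]] [ 0.67418979 -0.03582356  0.39164448]
```

View pics/scene0.png

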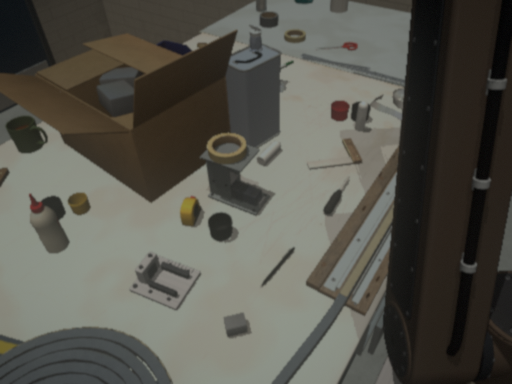

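View pics/side0.png

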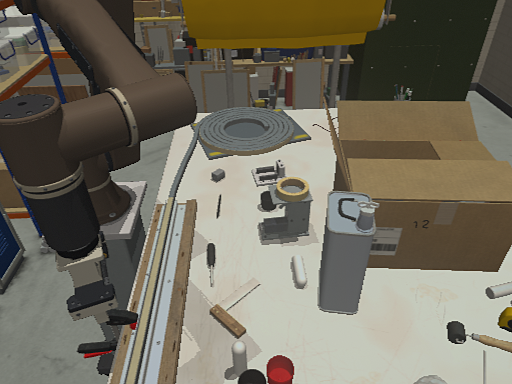

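Run:
```python
import cv2,numpy as np,pickle
d=pickle.load(open("d0.pkl","rb"))
def crop(n,x0,y0,w,h,k):
    im=cv2.resize(d[n]["color"][y0:y0+h,x0:x0+w],None,fx=k,fy=k,interpolation=cv2.INTER_CUBIC)
    im=cv2.convertScaleAbs(255*(im/255.)**.6)
    for x in range((x0+9)//10*10,x0+w,10):
        if x%20==0: cv2.putText(im,str(x),(int((x-x0+.5)*k),9),0,.35,(0,0,255),1)
        cv2.line(im,(int((x-x0+.5)*k),0),(int((x-x0+.5)*k),4),(0,0,255),1)
    for y in range((y0+9)//10*10,y0+h,10):
        cv2.putText(im,str(y),(0,int((y-y0+.5)*k)),0,.35,(0,0,255),1)
    return im
a=crop("scene",195,125,85,90,4.6);b=crop("scene",120,245,85,65,4.6)
c=crop("side",245,150,72,100,6)
H=600;L=np.zeros((H,392,3),np.uint8)
# scene image
A=np.zeros((600,800,3),np.uint8);a=crop("scene",195,125,85,95,6.2);b=crop("scene",125,245,80,65,3.4);b=crop("scene",125,247,78,65,3.4)
A[:a.shape[0],:a.shape[1]]=a[:600];A[:b.shape[0],530:530+b.shape[1]]=b[:, :270]
c=crop("side",245,150,72,100,6)
cv2.imwrite("pics/c1.png",A)
B=np.zeros((600,800,3),np.uint8);B[:600,:432]=c[:600];b=crop("scene",128,247,76,65,4.8)
B[:b.shape[0],434:434+b.shape[1]]=b[:,:366];cv2.imwrite("pics/c2.png",B)
```

```text
(no output)
```

View pics/c1.png

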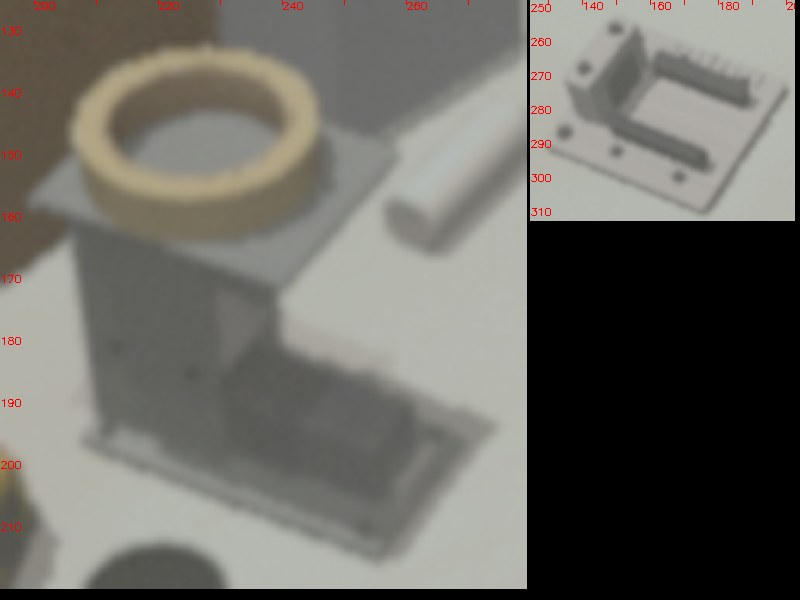

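View pics/c2.png

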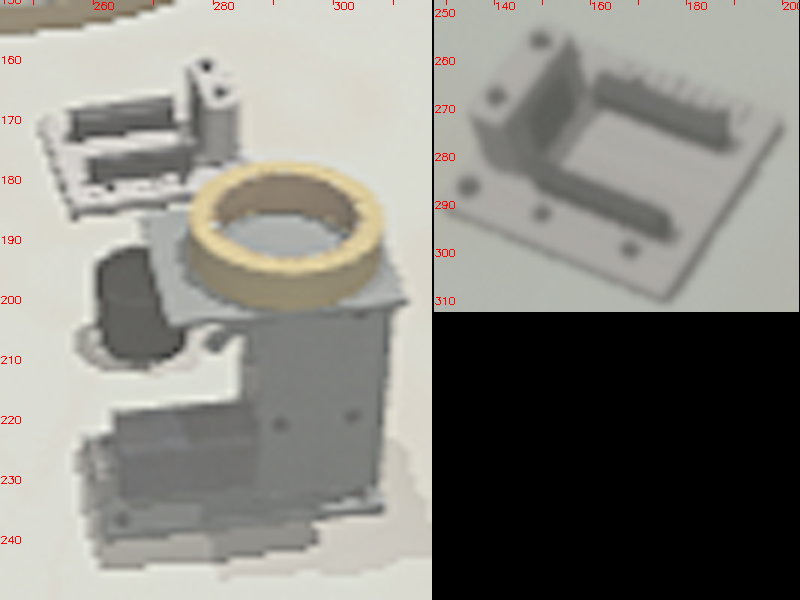

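```bash
cat > h.py <<'E'
import numpy as np,cv2,pickle
from scipy.optimize import least_squares
from scipy.spatial.transform import Rotation as Ro
def proj(c,X):
    p=np.atleast_2d(X)@c["R"].T+c["t"]; return (p[:,:2]/p[:,2:])*[c["mtx"][0,0],c["mtx"][1,1]]+c["mtx"][:2,2]
def pw(c,X): # fisheye
    p=np.atleast_2d(X)@c["R"].T+c["t"]; r=np.hypot(p[:,0],p[:,1]);th=np.arctan2(r,p[:,2])
    return p[:,:2]/r[:,None]*th[:,None]*c["mtx"][0,0]+c["mtx"][:2,2]
def T(q,P):
    P=np.atleast_2d(P); c,s=np.cos(q[2]),np.sin(q[2]); return np.c_[q[0]+c*P[:,0]-s*P[:,1],q[1]+s*P[:,0]+c*P[:,1],P[:,2]+(q[3] if len(q)>3 else 0)]
def fit(obs,q0,f=None): # obs: (cam,projfn,local mm,pixel)
    r=lambda q:np.concatenate([(pf(c,T(q,np.array(P)/1000.))-np.array(px)).ravel() for c,pf,P,px in obs])
    s=least_squares(r,q0,loss="soft_l1"); return s.x,r(s.x).reshape(-1,2).round(1)
E
python3 - <<'E'
from h import *
d=pickle.load(open("d0.pkl","rb"));S,D=d["scene"],d["side"]
o=[(S,proj,[0,42,4],[255.8,214.6]),(S,proj,[160,42,4],[208.2,195.5]),(S,proj,[34,50,153],[239.7,171.0]),(S,proj,[160,50,153],[199.3,157]),(S,proj,[34,-50,153],[258.7,149.8]),
(D,proj,[34,-50,153],[273.7,204]),(D,proj,[160,-50,153],[312,199.8]),(D,proj,[34,50,153],[268.5,186.2]),(D,proj,[160,-42,4],[308.7,234.8]),(D,proj,[0,-42,4],[261.2,239.5])]
for q0 in([.6,-.2,0,0],):
    q,r=fit(o,q0);print("rack",q,np.degrees(q[2]));print(r.tolist());qr=q
o=[(S,proj,[0,55,5],[176.3,308.8]),(S,proj,[0,-55,5],[200.2,273.4]),(S,proj,[130,55,5],[129.8,290.3]),
(D,proj,[0,-55,5],[257,185.2]),(D,proj,[0,55,5],[251.2,170.3])]
q,r=fit(o,[.6,.1,0,0]);print("jig",q,np.degrees(q[2]));print(r.tolist())
pickle.dump((qr,q),open("q.pkl","wb"))
for n,a in(("rack",qr),("jig",q)):print(n,T(a,np.array([[0,0,0],[3,0,26],[12,0,8],[95,0,10]])/1e3).round(4).tolist())
E
python3 -m inch '0 0 0 0 1; 0 0 0 0 1; 0 0 0 0 1; 0 0 0 0 1; 0 0 0 0 1; 0 0 0 0 1; 0 0 -0.2 0 1; 0 0 -0.2 0 1'
```

```text
rack [ 5.97985083e-01 -1.82995109e-01  8.15817902e-02 -4.39561263e-05] 4.674292266305014
[[-0.4, -0.1], [-1.0, -0.0], [0.6, 0.5], [-0.0, -0.1], [0.9, -0.2], [-0.9, 0.3], [0.8, 0.8], [-0.6, -0.4], [0.4, -0.3], [0.7, -0.3]]
jig [ 0.58989283  0.1407502   0.17026152 -0.00115409] 9.755266659955886
[[-0.1, 1.1], [0.6, -1.2], [-0.9, -0.2], [-0.2, 0.2], [-0.1, 0.4]]
rack [[0.598, -0.183, -0.0], [0.601, -0.1828, 0.026], [0.6099, -0.182, 0.008], [0.6927, -0.1753, 0.01]]
jig [[0.5899, 0.1408, -0.0012], [0.5928, 0.1413, 0.0248], [0.6017, 0.1428, 0.0068], [0.6835, 0.1568, 0.0088]]
time_s: 1.15
tcp_pos: [0.2388, -0.6312, 0.3058]
eef_rot: [180.0, -0.0, -159.3]
contact_force: [0.5, -1.1, 0.1]
gripper_width: 0.0876
gripper_force: 0.0
```

```bash
python3 -m inch '0 0 -0.1 -0.0285 1; 0 0 -0.1 -0.0285 1; 0 0 -0.1 -0.0285 1; 0 0 -0.1 -0.0285 1; 0 0 -0.1 -0.0285 1; 0 0 -0.1 -0.0285 1; 0 0 -0.1 -0.0285 1; 0 0 -0.1 -0.0285 1'
python3 -m inch '0 0 -0.1 -0.0285 1; 0 0 -0.1 -0.0285 1; 0 0 -0.1 -0.0285 1; 0 0 -0.1 -0.0285 1; 0 0 -0.1 -0.0285 1; 0 0 -0.1 -0.0285 1; 0 0 -0.1 -0.0285 1; 0 0 -0.1 -0.0285 1'; python3 -c "
from plant import *;print(get_state()['joints'])"
```

```text
time_s: 2.15
tcp_pos: [0.2389, -0.6312, 0.4258]
eef_rot: [180.0, 0.0, -76.9]
contact_force: [0.4, 0.4, -0.1]
gripper_width: 0.0876
gripper_force: 0.0
time_s: 3.15
tcp_pos: [0.2388, -0.6312, 0.5459]
eef_rot: [180.0, -0.0, 5.2]
contact_force: [0.2, 0.2, -0.4]
gripper_width: 0.0878
gripper_force: 0.0
[-5.27638024e+01  1.99618708e+01  3.76560544e+01  2.38479386e-03
 -1.07687591e+02  1.47991248e+02]
```

```bash
python3 -m inch '0.175 -0.27 0 0 1; 0.175 -0.27 0 0 1; 0.175 -0.27 0 0 1; 0.175 -0.27 0 0 1; 0.175 -0.27 0 0 1; 0.175 -0.27 0 0 1; 0.175 -0.27 0 0 1; 0.175 -0.27 0 0 1'
python3 -m inch '0.175 -0.27 0 0 1; 0.175 -0.27 0 0 1; 0.175 -0.27 0 0 1; 0.175 -0.27 0 0 1; 0.175 -0.27 0 0 1; 0.175 -0.27 0 0 1; 0.175 -0.27 0 0 1; 0.175 -0.27 0 0 1'; python3 -c "
from plant import *;print(get_state()['joints'])"
```

```text
time_s: 4.15
tcp_pos: [0.4208, -0.2891, 0.5457]
eef_rot: [180.0, -0.0, 4.9]
contact_force: [0.6, -0.7, 0.3]
gripper_width: 0.0878
gripper_force: 0.0
time_s: 5.15
tcp_pos: [0.6025, 0.0516, 0.5457]
eef_rot: [-180.0, -0.0, 4.9]
contact_force: [0.6, 0.1, 0.1]
gripper_width: 0.0873
gripper_force: 0.0
[ 2.33905154e+01  1.19820142e+01  2.66743247e+01  6.58119459e-03
 -1.04661865e+02  7.15094806e+01]
```

```bash
python3 -m inch '0.2 0 0 0 1; 0.2 0 0 0 1; 0.2 0 0 0 1; 0.2 0 0 0 1; 0.2 0 0 0 1; 0.2 0 0 0 1; 0.2 0 0 0 1; 0.2 0 0 0 1'; python3 -c "
from plant import *;print(get_state()['joints'])"
```

```text
time_s: 6.15
tcp_pos: [0.8237, 0.0696, 0.5226]
eef_rot: [179.8, -0.7, 4.9]
contact_force: [0.7, 0.0, 0.1]
gripper_width: 0.0877
gripper_force: 0.0
[  18.41638311   41.5200528    71.45111794    0.44012788 -119.34835074
   76.71173152]
```

```bash
python3 -m inch '0.3 0 0 0 1; 0.3 0 0 0 1; 0.3 0 0 0 1; 0.3 0 0 0 1; 0.3 0 0 0 1; 0.3 0 0 0 1; 0.3 0 0 0 1; 0.3 0 0 0 1'; python3 -c "
from plant import *;print(get_state()['joints'])"
```

```text
time_s: 7.15
tcp_pos: [0.9836, 0.0834, 0.4309]
eef_rot: [178.4, -13.9, 5.1]
contact_force: [-0.0, 0.3, -0.8]
gripper_width: 0.0873
gripper_force: 0.0
[ 17.72018147  49.47475286  71.71346657   4.64180995 -99.00794934
  78.44025483]
```

Run:
```python
from h import *
from plant import capture
d=pickle.load(open("d0.pkl","rb"));S,D=d["scene"],d["side"]
def ray(c,u):
    v=np.linalg.inv(c["mtx"])@[*u,1];return -c["R"].T@c["t"],c["R"].T@v
for n,c,u in(("near bottom",S,(150,197)),("right bot",S,(228,150)),("side bot",D,(366,262))):
    C,v=ray(c,u);print(n,C-v*C[2]/v[2])
def tri(a,b):
    (C,v),(E,w)=ray(S,a),ray(D,b);A=np.c_[v,-w];k=np.linalg.lstsq(A,E-C,rcond=None)[0];return C+k[0]*v,E+k[1]*w
print("flap top",tri((235,33),(337,103)),"canister top",tri((255,30),(370,203)))
for n in("scene","side"): cv2.imwrite(f"pics/{n}1.png",capture(n)["color"])
a=np.hstack([cv2.resize(cv2.imread(f"pics/{n}1.png"),(400,300)) for n in("scene","side")]);cv2.imwrite("pics/b1.png",a)
```

```text
near bottom [ 8.93358490e-01 -3.69421014e-02 -1.11022302e-16]
right bot [ 0.83376248 -0.33285895  0.        ]
side bot [ 9.17718648e-01 -3.43788602e-01 -1.11022302e-16]
flap top (array([ 0.73225038, -0.28029192,  0.43243967]), array([ 0.7899842 , -0.26842453,  0.49406936])) canister top (array([ 0.82404635, -0.49438091,  0.34292963]), array([ 0.83238371, -0.49215675,  0.35004048]))
```

View pics/b1.png

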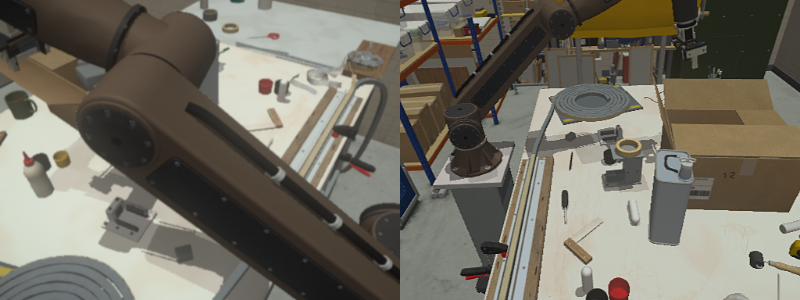

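```bash
python3 -m inch '0.25 0 -0.2 0 1; 0.25 0 -0.2 0 1; 0.25 0 -0.2 0 1; 0.25 0 -0.2 0 1; 0.25 0 -0.2 0 1; 0.25 0 -0.2 0 1; 0.25 0 -0.2 0 1; 0.25 0 -0.2 0 1'; python3 -c "
from plant import *;print(get_state()['joints'])"
```

```text
time_s: 8.25
tcp_pos: [0.9705, 0.0929, 0.5978]
eef_rot: [176.5, -28.5, 5.8]
contact_force: [0.4, 0.1, -0.9]
gripper_width: 0.0876
gripper_force: 0.0
[ 20.53586832  41.45282664  71.65790905  10.41442502 -93.23100301
  77.47030088]
```

```bash
cat > o.py <<'E'
from h import *
from plant import get_state
s=get_state();R=Ro.from_euler("xyz",s["eef_rot"],degrees=True).as_matrix();z=R[:,2];y=R[:,1]
h=np.cross([0,0,1],z);h/=np.linalg.norm(h) # horizontal, left of heading
e=np.degrees(np.arctan2(np.dot(np.cross(y,-h),z),np.dot(y,-h)))
print("tcp",s["tcp_pos"].round(4),"rpy",s["eef_rot"].round(2),"heading %.2f tilt %.2f spin needed %.2f deg"%(np.degrees(np.arctan2(z[1],z[0])),np.degrees(np.arccos(-z[2])),e),"F",s["contact_force"].round(1),"w %.4f g %.1f"%(s["gripper_width"],s["gripper_force"]),"j",s["joints"].round(1))
E
python3 o.py
python3 -m inch '0.3 -0.2 -0.1 0 1; 0.3 -0.2 -0.1 0 1; 0.3 -0.2 -0.1 0 1; 0.3 -0.2 -0.1 0 1; 0.3 -0.2 -0.1 0 1; 0.3 -0.2 -0.1 0 1; 0.3 -0.2 -0.1 0 1; 0.3 -0.2 -0.1 0 1' >/dev/null; python3 o.py
```

```text
tcp [0.9705 0.0929 0.5978] rpy [176.48 -28.52   5.81] heading -1.53 tilt 28.72 spin needed 6.44 deg F [ 0.4  0.1 -0.9] w 0.0876 g 0.0 j [ 20.5  41.5  71.7  10.4 -93.2  77.5]
tcp [0.9717 0.3135 0.697 ] rpy [175.89 -45.05   7.28] heading 1.48 tilt 45.19 spin needed 4.10 deg F [1.1 0.1 0. ] w 0.0875 g 0.0 j [ 36.2  41.5  71.7  24.1 -81.4  64.3]
```

```bash
python3 -m inch '0.1 -0.35 0 0.002 1; 0.1 -0.35 0 0.002 1; 0.1 -0.35 0 0.002 1; 0.1 -0.35 0 0.002 1; 0.1 -0.35 0 0.001 1; 0.1 -0.35 0 0.001 1; 0 0 0 0.001 1; 0 0 0 0.001 1' >/dev/null; python3 o.py
```

```text
tcp [0.9254 0.576  0.667 ] rpy [-176.91  -52.58    0.88] heading 4.77 tilt 52.64 spin needed -2.36 deg F [ 1.2 -0.5  0.6] w 0.0874 g 0.0 j [ 51.2  48.5  71.7  36.7 -74.6  43.9]
```

```bash
cat > to.py <<'E'
import sys
from h import *
from plant import get_state
# usage: to.py x y z n  (world)  | to.py rack|jig x y z(mm) n
a=sys.argv[1:];s=get_state();R=Ro.from_euler("xyz",s["eef_rot"],degrees=True).as_matrix()
qr,qj=pickle.load(open("q.pkl","rb"))
if a[0] in("rack","jig"):
    q={"rack":qr,"jig":qj}[a[0]][:3];p=T(q,np.array([float(v) for v in a[1:4]])/1e3)[0];n=int(a[4])
    w=s["tcp_pos"];c,k=np.cos(q[2]),np.sin(q[2]);e=w[:2]-q[:2];print("now in frame mm",(np.r_[c*e[0]+k*e[1],-k*e[0]+c*e[1],w[2]]*1e3).round(1))
else: p=np.array([float(v) for v in a[:3]]);n=int(a[3])
d=p-s["tcp_pos"];print("target",p.round(4),"dist",np.linalg.norm(d).round(4),"per row",(R.T@d/.15/n).round(4))
E
python3 -m inch '0 0 0 -0.0066 1; 0 0 0 0 1; 0 0 0 0 1; 0 0 0 0 1; 0 0 0 0 1; 0 0 0 0 1; 0 0 0 0 1; 0 0 0 0 1' >/dev/null; python3 o.py; python3 to.py 0.42 -0.15 0.3 20
```

```text
tcp [0.9258 0.5753 0.6667] rpy [179.96 -52.61   4.78] heading 4.73 tilt 52.61 spin needed 0.03 deg F [-1.1  0.2 -0.7] w 0.0875 g 0.0 j [ 51.2  48.5  71.7  36.7 -74.7  46.3]
target [ 0.42 -0.15  0.3 ] dist 0.9573 per row [-0.2114  0.2269 -0.0751]
```

```bash
python3 to.py 0.53 -0.15 0.30 24
```

```text
target [ 0.53 -0.15  0.3 ] dist 0.904 per row [-0.1577  0.1916 -0.0384]
```

```bash
for i in 1; do python3 -m inch '-0.158 0.192 -0.038 0 1; -0.158 0.192 -0.038 0 1; -0.158 0.192 -0.038 0 1; -0.158 0.192 -0.038 0 1; -0.158 0.192 -0.038 0 1; -0.158 0.192 -0.038 0 1; -0.158 0.192 -0.038 0 1; -0.158 0.192 -0.038 0 1'; done >/dev/null; python3 o.py
```

```text
tcp [0.8065 0.3517 0.5583] rpy [179.82 -52.86   4.65] heading 4.42 tilt 52.86 spin needed 0.14 deg F [ 0.1 -1.   0.8] w 0.0872 g 0.0 j [ 42.7  11.2  -9.   54.7 -37.2  16.3]
```

```bash
python3 -m inch '-0.158 0.192 -0.038 0 1; -0.158 0.192 -0.038 0 1; -0.158 0.192 -0.038 0 1; -0.158 0.192 -0.038 0 1; -0.158 0.192 -0.038 0 1; -0.158 0.192 -0.038 0 1; -0.158 0.192 -0.038 0 1; -0.158 0.192 -0.038 0 1' >/dev/null; python3 o.py; python3 -m inch '-0.158 0.192 -0.038 0 1; -0.158 0.192 -0.038 0 1; -0.158 0.192 -0.038 0 1; -0.158 0.192 -0.038 0 1; -0.158 0.192 -0.038 0 1; -0.158 0.192 -0.038 0 1; -0.158 0.192 -0.038 0 1; -0.158 0.192 -0.038 0 1' >/dev/null; python3 o.py;python3 to.py rack -90 0 130 8
```

```text
tcp [0.6732 0.1108 0.4383] rpy [-179.98  -52.36    4.38] heading 4.41 tilt 52.36 spin needed -0.02 deg F [-8.8 43.6  2.3] w 0.0879 g 0.0 j [ 10.2  -7.9 -46.2  95.5  -4.6  -9.1]
tcp [ 0.536  -0.1287  0.3442] rpy [179.64 -50.33   4.63] heading 4.16 tilt 50.33 spin needed 0.30 deg F [ 0.5 -3.7  1.9] w 0.0876 g 0.0 j [  7.3 -17.9 -50.8  19.6  -7.2  68.8]
now in frame mm [-57.4  59.2 344.2]
target [ 0.5083 -0.1903  0.13  ] dist 0.2246 per row [-0.1547  0.0487  0.0934]
```

```bash
python3 to.py rack -60 0 112 8
```

```text
now in frame mm [-57.4  59.2 344.2]
target [ 0.5382 -0.1879  0.112 ] dist 0.2397 per row [-0.1503  0.0485  0.1222]
```

```bash
python3 -m inch '-0.075 0.025 0.061 0 1; -0.075 0.025 0.061 0 1; -0.075 0.025 0.061 0 1; -0.075 0.025 0.061 0 1; -0.075 0.025 0.061 0 1; -0.075 0.025 0.061 0 1; -0.075 0.025 0.061 0 1; -0.075 0.025 0.061 0 1' >/dev/null; python3 o.py;python3 to.py rack -60 0 112 8
```

```text
tcp [ 0.5376 -0.154   0.2322] rpy [179.07 -50.1    4.64] heading 3.43 tilt 50.11 spin needed 0.77 deg F [ 0.2 -0.1 -0.2] w 0.0874 g 0.0 j [  3.4  -7.1 -46.8 -14.5  -0.2 105.3]
now in frame mm [-57.8  33.8 232.2]
target [ 0.5382 -0.1879  0.112 ] dist 0.1249 per row [-0.078   0.0271  0.0633]
```

```bash
python3 -m inch '-0.078 0.027 0.063 0.00027 1; -0.078 0.027 0.063 0.00027 1; -0.078 0.027 0.063 0.00027 1; -0.078 0.027 0.063 0.00027 1; -0.078 0.027 0.063 0.00027 1; -0.078 0.027 0.063 0.00027 1; -0.078 0.027 0.063 0.00027 1; -0.078 0.027 0.063 0.00027 1' >/dev/null; python3 o.py;python3 to.py rack -60 0 112 8;python3 to.py rack 36 0 31 8
```

```text
tcp [ 0.5262 -0.1701  0.1316] rpy [177.24 -47.69   3.22] heading -0.52 tilt 47.75 spin needed 2.51 deg F [-2.   0.2 -1.9] w 0.0874 g 0.0 j [-19.2   4.3 -33.7 -67.7 -14.9 172.4]
now in frame mm [-70.5  18.7 131.6]
target [ 0.5382 -0.1879  0.112 ] dist 0.0291 per row [-0.0059  0.0145  0.0185]
now in frame mm [-70.5  18.7 131.6]
target [ 0.6339 -0.1801  0.031 ] dist 0.1477 per row [-0.002   0.0074  0.1228]
```

```bash
cat > kin.py <<'E'
from h import *
def rot(a,ax): return Ro.from_euler(ax,a,degrees=True).as_matrix()
P=[.2,.5,.5,-.19,.25,1,1]
def fk(j,P):
    h,a2,l4,b,l6,s4,s6=P[:7];p=j[1]-j[2];A=rot(j[0],"z")
    x=A@np.array([a2*np.sin(np.radians(j[1])),0,h+a2*np.cos(np.radians(j[1]))])
    F=A@rot(p,"y");x=x+F@[l4,0,0];F=F@rot(s4*j[3],"x");x=x+F@[0,b,0];F=F@rot(-j[4],"y");x=x+F@[l6,0,0]
    F=F@rot(s6*j[5],"x")
    # tool frame: z=F x
    return x,F
data=[([-52.764,20.546,.682,0,-70.136,-16.507],[.239,-.631,.245],[180,0,-159.28]),
([-52.764,19.962,37.656,.0024,-107.6876,147.991],[.2388,-.6312,.5459],[180,0,5.2]),
([23.39,11.982,26.674,.0066,-104.662,71.5095],[.6025,.0516,.5457],[180,0,4.9]),
([18.416,41.52,71.451,.44,-119.348,76.712],[.8237,.0696,.5226],[179.8,-.7,4.9]),
([17.72,49.475,71.713,4.642,-99.008,78.44],[.9836,.0834,.4309],[178.4,-13.9,5.1]),
([20.536,41.453,71.658,10.414,-93.231,77.47],[.9705,.0929,.5978],[176.48,-28.52,5.81]),
([36.2,41.5,71.7,24.1,-81.4,64.3],[.9717,.3135,.697],[175.89,-45.05,7.28]),
([51.2,48.5,71.7,36.7,-74.6,43.9],[.9254,.576,.667],[-176.91,-52.58,.88]),
([42.7,11.2,-9,54.7,-37.2,16.3],[.8065,.3517,.5583],[179.82,-52.86,4.65]),
([7.3,-17.9,-50.8,19.6,-7.2,68.8],[.536,-.1287,.3442],[179.64,-50.33,4.63]),
([3.4,-7.1,-46.8,-14.5,-.2,105.3],[.5376,-.154,.2322],[179.07,-50.1,4.64]),
([-19.2,4.3,-33.7,-67.7,-14.9,172.4],[.5262,-.1701,.1316],[177.24,-47.69,3.22])]
# tool x,y in F: fixed rotation G with z=Fx ; G=Ro such that R=F@G
def G(s): return np.column_stack(([0,np.cos(s),np.sin(s)],[0,-np.sin(s),np.cos(s)],[1,0,0]))
def fit_k(s4,s6):
    def r(v):
        Pv=[*v[:5],s4,s6];o=[]
        for j,x,e in data:
            X,F=fk(j,Pv);R=rot(e,"xyz");o+=list(X-x);o+=list((F@G(v[5])-R).ravel()*.2)
        return np.array(o)
    s=min((least_squares(r,[.2,.5,.5,-.19,.25,a]) for a in(0,1.57,3.14,-1.57)),key=lambda s:s.cost);return s
if __name__=="__main__":
    b=min(((fit_k(a,c),a,c) for a in(1,-1) for c in(1,-1)),key=lambda t:t[0].cost)
    print(b[0].cost,b[0].x.round(4),b[1:]);pickle.dump(([*b[0].x[:5],b[1],b[2]],b[0].x[5]),open("k.pkl","wb"))
E
python3 kin.py
```

```text
1.7266171869596974e-06 [ 0.1985  0.6016  0.4637 -0.1918  0.3591 -3.1415] (-1, -1)
```

```bash
cat > ik.py <<'E'
from kin import *
Pk,gs=pickle.load(open("k.pkl","rb"));GG=G(gs)
lo=np.array([-176.03,-82.01,-58.28,-173.87,-174.79,-173.66]);hi=np.array([176.03,121.73,71.71,95.51,-.11,173.66])
def pose(j): x,F=fk(j,Pk);return x,F@GG
def ik(x,R,n=60,seed=0):
    g=np.random.default_rng(seed);S=[]
    def r(j):
        X,Q=pose(j);return np.r_[(X-x)*1e3,((Q-R)*200).ravel()]
    for _ in range(n):
        s=least_squares(r,g.uniform(lo+1,hi-1).clip([-80,-50,-58,-170,-170,-173],[80,100,71,95,-1,173]),bounds=(lo,hi),max_nfev=60)
        if s.cost<.5 and not any(np.abs(s.x-q).max()<2 for q in S):S.append(s.x)
    return S
def Rt(head,tilt,flip=0): # tool z heading,tilt from vertical down
    return rot(head,"z")@rot(-tilt,"y")@rot(180,"x")@rot(180*flip,"z")
E
python3 - <<'E'
from ik import *
qr,qj=pickle.load(open("q.pkl","rb"))
for nm,q,P,hd in(("rack",qr,(36,0,31),4.7),("out",qr,(-150,0,90),4.7),("jig",qj,(-18,0,33),9.75)):
    for t in(38,45,52):
        for f in(0,1):
            x=T(q[:3],np.array(P)/1e3)[0]
            for s in ik(x,Rt(hd,t,f),25):print(nm,t,f,s.round(1))
E
```

```text
rack 38 0 [-11.2  22.6 -23.2 -53.4 -12.1 155.5]
rack 38 1 [-11.2  22.6 -23.2 -53.4 -12.1 -24.5]
rack 45 0 [ -24.1   23.7  -22.   -81.6  -20.1 -167.7]
rack 45 1 [-24.1  23.7 -22.  -81.6 -20.1  12.3]
rack 52 0 [ -35.5   27.   -25.7 -101.7  -31.3 -138.9]
rack 52 1 [ -35.5   27.   -25.7 -101.7  -31.3   41.1]
out 38 0 [-21.    4.8 -37.7 -52.3 -19.7 161.4]
out 38 1 [-21.    4.8 -37.7 -52.3 -19.7 -18.6]
out 45 0 [ -36.4    7.1  -36.3  -72.4  -29.2 -168.3]
out 45 1 [-36.4   7.1 -36.3 -72.4 -29.2  11.7]
out 52 0 [ -49.6   11.4  -38.2  -85.6  -39.9 -145.1]
out 52 1 [-49.6  11.4 -38.2 -85.6 -39.9  34.9]
jig 45 0 [ -10.7   21.5  -45.  -142.8  -24.1 -110. ]
jig 45 1 [ -10.7   21.5  -45.  -142.8  -24.1   70. ]
jig 52 0 [ -16.2   28.8  -53.9 -151.1  -45.5  -94.5]
jig 52 1 [ -16.2   28.8  -53.9 -151.1  -45.5   85.5]
```

```bash
cat > emu.py <<'E'
from ik import *
vm=.7*np.array([136.94,136.94,172.46,180,180,180])/8
def step(j,row,w):
    x,R=pose(j);xt=x+R@(np.array(row[:3])*.15);Rg=R@rot(row[3]*360,"z")
    def r(q):
        X,Q=pose(q);return np.r_[(X-xt),w*Ro.from_matrix(Q.T@Rg).as_rotvec()]
    l=np.maximum(lo,j-vm);h=np.minimum(hi,j+vm)
    return least_squares(r,np.clip(j,l+1e-6,h-1e-6),bounds=(l-1e-9,h+1e-9),x_scale=30,max_nfev=30).x
def ht(j):
    z=pose(j)[1][:,2];return np.degrees(np.arctan2(z[1],z[0])),np.degrees(np.arccos(-z[2]))
if __name__=="__main__":
    J=[d[0] for d in data]
    tests=[(3,[.3,0,0,0],4),(4,[.25,0,-.2,0],5),(5,[.3,-.2,-.1,0],6),(10,[-.078,.027,.063,.00027],11)]
    for w in(.1,.2,.4,.8):
        for a,row,b in tests:
            j=np.clip(J[a],lo,hi)
            for _ in range(8):j=step(j,row,w)
            print(w,a,"pos err mm",((pose(j)[0]-data[b][1])*1e3).round(0),"h,t",np.round(ht(j),1),"real",np.round(ht(J[b]),1),j.round(0))
E
time python3 emu.py
```

```text
0.1 3 pos err mm [141.  17. 208.] h,t [-1.7 51.5] real [-1.6 14. ] [ 20.  47.  72.  18. -67.  76.]
0.1 4 pos err mm [ 98.  19. 178.] h,t [-1.1 59.3] real [-1.5 28.7] [ 22.  40.  72.  22. -66.  74.]
0.1 5 pos err mm [ 85.  43. 212.] h,t [ 4.8 80.7] real [ 1.5 45.2] [ 35.  44.  72.  43. -48.  56.]
0.1 10 pos err mm [  7. -19. -18.] h,t [-1.4 46.2] real [-0.5 47.8] [-21.   7. -32. -68. -15. 174.]
0.2 3 pos err mm [109.  12. 150.] h,t [-1.8 41.8] real [-1.6 14. ] [ 19.  47.  72.  14. -76.  77.]
0.2 4 pos err mm [ 79.  15. 141.] h,t [-1.2 52.9] real [-1.5 28.7] [ 22.  40.  72.  19. -72.  75.]
0.2 5 pos err mm [ 67.  33. 166.] h,t [ 4.1 72.5] real [ 1.5 45.2] [ 36.  42.  72.  38. -56.  59.]
0.2 10 pos err mm [  8. -16. -15.] h,t [-1.1 46.5] real [-0.5 47.8] [-21.   7. -32. -68. -15. 174.]
0.4 3 pos err mm [40.  4. 43.] h,t [-2.1 23.3] real [-1.6 14. ] [ 18.  49.  72.   8. -91.  78.]
0.4 4 pos err mm [33.  6. 56.] h,t [-1.3 38.6] real [-1.5 28.7] [ 21.  41.  72.  14. -85.  77.]
0.4 5 pos err mm [28. 12. 66.] h,t [ 2.6 55.8] real [ 1.5 45.2] [ 37.  41.  72.  29. -72.  63.]
0.4 10 pos err mm [ 8. -6. -6.] h,t [-0.8 47.5] real [-0.5 47.8] [-20.   6. -33. -69. -15. 174.]
0.8 3 pos err mm [-19.  -2. -34.] h,t [-2.9  8.3] real [-1.6 14. ] [  17.   51.   72.    3. -103.   78.]
0.8 4 pos err mm [-18.  -3. -29.] h,t [-1.5 23.5] real [-1.5 28.7] [ 20.  42.  72.   8. -98.  78.]
0.8 5 pos err mm [-17.  -9. -36.] h,t [ 0.6 39.2] real [ 1.5 45.2] [ 36.  42.  72.  21. -86.  65.]
0.8 10 pos err mm [ 7. 20. 15.] h,t [ 0.3 48.4] real [-0.5 47.8] [-12.   2. -35. -62. -11. 162.]
real	0m5.081s
user	0m5.375s
sys	0m0.142s
```

```bash
cat > srch.py <<'E'
from emu import *
from multiprocessing import Pool
from plant import get_state
j0=get_state()["joints"].clip(lo,hi)
def run(seed):
    g=np.random.default_rng(seed);j=j0.copy();rows=[]
    zmin=1;ymin=9
    for k in range(2):
        v=g.normal(size=3);v=v/np.linalg.norm(v)*g.uniform(.1,.35);sp=g.choice([0,.028,-.028],p=[.6,.2,.2])
        row=[*v.round(2),sp];rows.append(row)
        for _ in range(8):
            j=step(j,row,.55);x=pose(j)[0]
            if x[2]<.13 or x[0]<.35 or x[0]>.8 or abs(x[1])>.6 or (x[2]<.42 and x[0]>.56):return (1e9,)
        h,t=ht(j);c=abs(h-7)+max(0,abs(t-45)-4)
        if c<1.5:break
    return (c,k,rows,h,t,x.round(3).tolist(),j.round(0).tolist())
if __name__=="__main__":
    import os;print(os.cpu_count())
    with Pool() as p: r=p.map(run,range(1500),chunksize=10)
    for a in sorted(r,key=lambda a:a[0])[:8]:print(a)
E
time timeout 300 env OMP_NUM_THREADS=1 OPENBLAS_NUM_THREADS=1 python3 srch.py
```

```text
4
(np.float64(0.04679913017172943), 0, [[np.float64(-0.08), np.float64(-0.12), np.float64(-0.1), np.float64(-0.028)]], np.float64(7.046799130171729), np.float64(41.1173694340188), [0.38, -0.151, 0.192], [4.0, -22.0, -58.0, -8.0, -13.0, 174.0])
(np.float64(0.4742779158703492), 0, [[np.float64(0.05), np.float64(-0.06), np.float64(-0.12), np.float64(-0.028)]], np.float64(7.474277915870349), np.float64(48.564174755117676), [0.431, -0.137, 0.224], [7.0, -21.0, -58.0, -6.0, -4.0, 174.0])
(np.float64(0.6339528669850356), 0, [[np.float64(0.02), np.float64(-0.08), np.float64(-0.16), np.float64(-0.028)]], np.float64(7.633952866985036), np.float64(47.77686260550941), [0.381, -0.145, 0.24], [6.0, -30.0, -58.0, -6.0, -14.0, 174.0])
(np.float64(1.054176164589661), 0, [[np.float64(0.22), np.float64(-0.02), np.float64(-0.13), np.float64(-0.028)]], np.float64(6.1113498794441785), np.float64(49.16552604403384), [0.521, -0.049, 0.362], [14.0, -23.0, -58.0, 45.0, -8.0, 119.0])
(np.float64(1.1407160665751803), 1, [[np.float64(0.0), np.float64(-0.19), np.float64(-0.13), np.float64(-0.028)], [np.float64(-0
[... 398 characters left out ...]
.0, -58.0, 32.0, -1.0, 136.0])
(np.float64(1.3130574633428793), 1, [[np.float64(0.08), np.float64(-0.06), np.float64(-0.16), np.float64(0.0)], [np.float64(0.05), np.float64(-0.13), np.float64(0.0), np.float64(0.0)]], np.float64(8.31305746334288), np.float64(48.028469765993655), [0.476, -0.002, 0.379], [29.0, -31.0, -58.0, 44.0, -22.0, 31.0])
(np.float64(1.8157421207663882), 1, [[np.float64(-0.06), np.float64(0.14), np.float64(-0.04), np.float64(0.0)], [np.float64(0.12), np.float64(-0.22), np.float64(-0.06), np.float64(0.0)]], np.float64(5.184257879233612), np.float64(44.533319302872236), [0.501, -0.104, 0.293], [10.0, -19.0, -57.0, 27.0, -8.0, 57.0])
real	1m7.898s
user	4m21.951s
sys	0m0.280s
```

```bash
cat > seq.py <<'E'
from emu import *
from plant import get_state
qr,qj=pickle.load(open("q.pkl","rb"));W=.55
def rep(n,j):print(n,"h,t",np.round(ht(j),2),"x",pose(j)[0].round(3),j.round(0))
def goto(j,p,n,spin=0):
    for k in range(n,0,-1):
        x,R=pose(j);j=step(j,[*(R.T@(p-x)/.15/k),spin],W)
    return j
if __name__=="__main__":
  for row in([-.08,-.12,-.1,-.028],[.05,-.06,-.12,-.028],[.02,-.08,-.16,-.028],[-.02,-.1,-.1,-.028],[-.04,-.06,-.04,-.028]):
    j=get_state()["joints"].clip(lo,hi)
    for _ in range(8):j=step(j,row,W)
    print(row);rep("a",j)
    for _ in range(17):j=step(j,[0,0,0,.0294],W)
    rep("flip",j)
    x,R=pose(j);z=R[:,2]
    g=T(qr[:3],np.array([[36,0,31]])/1e3)[0]
    j=goto(j,g-z*.13,12);rep("pre",j);j=goto(j,g,10);rep("grasp",j)
    j=goto(j,g+[0,0,.03],8);rep("lift",j);j=goto(j,g+[-.17,-.014,.06],8);rep("out",j)
    b=T(qj[:3],np.array([[-100,0,80]])/1e3)[0]
    j=goto(j,b+[-.05,0,.1],16);j=goto(j,b,8);rep("jigpre",j);j=goto(j,T(qj[:3],np.array([[-18,0,33]])/1e3)[0],8);rep("jig",j)
E
python3 seq.py
```

```text
[-0.08, -0.12, -0.1, -0.028]
a h,t [ 7.05 41.12] x [ 0.38  -0.151  0.192] [  4. -22. -58.  -8. -13. 174.]
flip h,t [ 7.05 41.12] x [ 0.38  -0.151  0.192] [  4. -22. -58.  -8. -13.  -6.]
pre h,t [ 7.05 41.12] x [ 0.549 -0.191  0.129] [-15.   8. -30. -48. -20.  47.]
grasp h,t [ 7.05 41.12] x [ 0.634 -0.18   0.031] [-18.  23. -21. -66. -18.  69.]
lift h,t [ 7.05 41.12] x [ 0.634 -0.18   0.061] [-15.  20. -22. -59. -17.  59.]
out h,t [ 7.05 41.12] x [ 0.464 -0.194  0.091] [-28.   7. -35. -61. -25.  71.]
jigpre h,t [16.56 49.21] x [0.492 0.123 0.084] [  -9.    8.  -45. -116.  -22.  112.]
jig h,t [16.56 49.21] x [0.572 0.138 0.033] [ -14.   24.  -44. -133.  -31.  136.]
[0.05, -0.06, -0.12, -0.028]
a h,t [ 7.47 48.56] x [ 0.431 -0.137  0.224] [  7. -21. -58.  -6.  -4. 174.]
flip h,t [ 7.46 48.56] x [ 0.431 -0.137  0.224] [  6. -20. -55. -13.  -6.   1.]
pre h,t [-0.09 45.44] x [ 0.537 -0.193  0.117] [-20.   8. -32. -63. -16.  69.]
grasp h,t [-0.09 45.44] x [ 0.634 -0.18   0.031] [-24.  23. -23. -88. -17.  97.]
lift h,t [-0.09 45.44] x [ 0.634 -0.18   0.061] [-19.  20. -23. -76. -14.  82.]
ou
[... 1555 characters left out ...]
   31.  -54. -148.  -49.  159.]
[-0.04, -0.06, -0.04, -0.028]
a h,t [ 4.23 42.4 ] x [ 0.442 -0.159  0.17 ] [  4. -11. -58.  -5.  -0. 174.]
flip h,t [ 4.2 42.4] x [ 0.442 -0.159  0.17 ] [  3. -11. -55. -13.  -4.   2.]
pre h,t [ 4.14 42.38] x [ 0.546 -0.186  0.127] [-14.   7. -32. -50. -16.  50.]
grasp h,t [ 4.14 42.38] x [ 0.634 -0.18   0.031] [-19.  23. -22. -72. -16.  77.]
lift h,t [ 4.14 42.38] x [ 0.634 -0.18   0.061] [-15.  20. -23. -62. -14.  64.]
out h,t [ 4.14 42.38] x [ 0.464 -0.194  0.091] [-28.   7. -36. -65. -24.  77.]
jigpre h,t [ 9.36 52.93] x [0.494 0.122 0.084] [ -21.   15.  -58. -140.  -39.  151.]
jig h,t [ 9.4 52.9] x [0.572 0.138 0.033] [ -17.   30.  -55. -152.  -49.  162.]
```

```bash
python3 -m inch '-0.02 -0.1 -0.1 -0.028 1; -0.02 -0.1 -0.1 -0.028 1; -0.02 -0.1 -0.1 -0.028 1; -0.02 -0.1 -0.1 -0.028 1; -0.02 -0.1 -0.1 -0.028 1; -0.02 -0.1 -0.1 -0.028 1; -0.02 -0.1 -0.1 -0.028 1; -0.02 -0.1 -0.1 -0.028 1' >/dev/null; python3 o.py
```

```text
tcp [ 0.4068 -0.1436  0.2051] rpy [136.63  -9.84  87.02] heading 7.27 tilt 44.25 spin needed 75.83 deg F [-0.3  0.2 -1. ] w 0.0877 g 0.0 j [  5.8 -21.1 -58.2  -6.8  -8.7 173.6]
```

```bash
for i in 1; do python3 -m inch '0 0 0 0.0296 1; 0 0 0 0.0296 1; 0 0 0 0.0296 1; 0 0 0 0.0296 1; 0 0 0 0.0296 1; 0 0 0 0.0296 1; 0 0 0 0.0296 1; 0 0 0 0.0296 1' >/dev/null; python3 -m inch '0 0 0 0.0296 1; 0 0 0 0.0296 1; 0 0 0 0.0296 1; 0 0 0 0.0296 1; 0 0 0 0.0296 1; 0 0 0 0.0296 1; 0 0 0 0.0296 1; 0 0 0 0.0296 1'>/dev/null; done; python3 -m inch '0 0 0 0.0296 1; 0 0 0 0.0296 1; 0 0 0 0.0296 1; 0 0 0 0.0296 1; 0 0 0 0.0296 1; 0 0 0 0.0296 1; 0 0 0 0.0296 1; 0 0 0 0.0296 1'; python3 o.py; python3 to.py rack -60 0 121 12
python3 - <<'E'
from seq import *
j=get_state()["joints"].clip(lo,hi);rep("now",j);z=pose(j)[1][:,2]
g=T(qr[:3],np.array([[36,0,31]])/1e3)[0]
j=goto(j,g-z*.13,12);rep("pre",j);j=goto(j,g,10);rep("grasp",j);j=goto(j,g+[0,0,.03],8);j=goto(j,g+[-.17,-.014,.06],8);rep("out",j);J=j
b=T(qj[:3],np.array([[-18,0,33]])/1e3)[0];u=T(qj[:3],np.array([[-138,0,60]])/1e3)[0]
for v in([.5,-.05,.3],[.55,-.05,.35],[.6,0,.35],[.65,0,.4],[.65,-.05,.3],[.7,.1,.35]):
    print(v);j=goto(J,np.array(v),12);rep(" via",j);j=goto(j,u,16);rep(" jigpre",j);j=goto(j,b,8);rep(" jig",j)
E
```

```text
time_s: 20.25
tcp_pos: [0.4065, -0.1436, 0.2041]
eef_rot: [179.4, 44.3, -173.5]
contact_force: [-0.1, -0.0, -0.0]
gripper_width: 0.0878
gripper_force: 0.0
tcp [ 0.4065 -0.1436  0.2041] rpy [ 179.42   44.29 -173.55] heading 7.28 tilt 44.29 spin needed 179.41 deg F [-0.1 -0.  -0. ] w 0.0878 g 0.0 j [  5.8 -21.  -58.2  -7.1  -8.6 -82.5]
now in frame mm [-187.7   54.9  204.1]
target [ 0.5382 -0.1879  0.121 ] dist 0.1619 per row [-0.0178 -0.0335  0.0816]
now h,t [ 7.28 44.29] x [ 0.406 -0.144  0.204] [  6. -21. -58.  -7.  -9. -82.]
pre h,t [ 6.96 44.21] x [ 0.544 -0.192  0.124] [-22.   8. -29. -59. -23. -12.]
grasp h,t [ 6.96 44.21] x [ 0.634 -0.18   0.031] [-23.  24. -21. -77. -21.   9.]
out h,t [ 6.96 44.21] x [ 0.464 -0.194  0.091] [-34.   8. -35. -69. -29.   8.]
[0.5, -0.05, 0.3]
 via h,t [10.29 44.41] x [ 0.5  -0.05  0.3 ] [  17.  -21.  -58.   30.  -10. -127.]
 jigpre h,t [26.94 40.48] x [0.454 0.118 0.062] [ 20.   5. -43. -67.  -5. -33.]
 jig h,t [26.94 40.48] x [0.572 0.138 0.033] [ 14.  18. -30. -72.  -9. -23.]
[0.55, -0.05, 0.35]
 via h,t [ 8.58 44.58] x [ 0.55 -0.05  0.35] [  18
[... 512 characters left out ...]
 -34.   22.  -21. -120.]
 jigpre h,t [36.3  31.05] x [0.462 0.108 0.07 ] [  36.    5.  -54.  -14.   -0. -100.]
 jig h,t [36.3  31.05] x [0.572 0.138 0.033] [ 26.  18. -33. -34. -10. -71.]
[0.65, -0.05, 0.3]
 via h,t [ 8.99 44.25] x [ 0.65 -0.05  0.3 ] [  12.   -3.  -44.   26.   -5. -120.]
 jigpre h,t [26.69 40.11] x [0.454 0.118 0.061] [ 24.   5. -44. -63.  -2. -40.]
 jig h,t [26.69 40.11] x [0.572 0.138 0.033] [ 16.  18. -30. -69.  -7. -28.]
[0.7, 0.1, 0.35]
 via h,t [16.02 45.32] x [0.7  0.1  0.35] [  23.   -1.  -40.   39.   -8. -140.]
 jigpre h,t [32.07 37.21] x [0.453 0.118 0.062] [ 30.   5. -47. -46.  -1. -62.]
 jig h,t [32.07 37.21] x [0.572 0.138 0.033] [ 19.  18. -30. -56.  -9. -43.]
```

Run:
```python
from seq import *
R=pose(get_state()["joints"])[1]
o=T(qr[:3],np.array([[-118,0,60],[-118,0,120]])/1e3);b=T(qj[:3],np.array([[-28,0,33],[-28,0,80],[-28,0,120]])/1e3)
for n,p in(("out",o[0]),("out120",o[1]),("jig33",b[0]),("jig80",b[1]),("jig120",b[2]),("m",[.53,-.08,.1]),("m",[.53,0,.1]),("m",[.55,.05,.1]),("m",[.6,.05,.1]),("m",[.6,.0,.1]),("m",[.6,-.08,.1]),("m",[.6,.0,.15])):
    print(n,np.round(p,3),[s.round(0).tolist() for s in ik(np.array(p),R,25)])
```

```text
out [ 0.48  -0.193  0.06 ] [[-36.0, 13.0, -34.0, -76.0, -30.0, 18.0]]
out120 [ 0.48  -0.193  0.12 ] [[-28.0, 5.0, -33.0, -63.0, -27.0, -4.0]]
jig33 [0.562 0.136 0.033] [[-11.0, 21.0, -48.0, -149.0, -26.0, 74.0]]
jig80 [0.562 0.136 0.08 ] []
jig120 [0.562 0.136 0.12 ] []
m [ 0.53 -0.08  0.1 ] [[-6.0, 6.0, -36.0, -65.0, -10.0, -17.0]]
m [0.53 0.   0.1 ] []
m [0.55 0.05 0.1 ] []
m [0.6  0.05 0.1 ] []
m [0.6 0.  0.1] []
m [ 0.6  -0.08  0.1 ] [[-1.0, 11.0, -31.0, -57.0, -7.0, -27.0]]
m [0.6  0.   0.15] []
```

```bash
python3 -m inch '-0.009 -0.017 0.041 0.001 1; -0.018 -0.034 0.082 0 1; -0.018 -0.034 0.082 0 1; -0.018 -0.034 0.082 0 1; -0.018 -0.034 0.082 0 1; -0.018 -0.034 0.082 0 1; -0.018 -0.034 0.082 0 1; -0.018 -0.034 0.082 0 1'>/dev/null; python3 o.py; python3 to.py rack -57 0 121 8; python3 to.py rack 36 0 31 8
```

```text
tcp [ 0.4881 -0.1723  0.1517] rpy [ 179.48   44.17 -173.58] heading 7.17 tilt 44.18 spin needed 179.46 deg F [-1.3 -0.9 -0.6] w 0.0873 g 0.0 j [-18.9   0.  -34.9 -53.1 -22.5 -20.4]
now in frame mm [-108.7   19.6  151.7]
target [ 0.5412 -0.1876  0.121 ] dist 0.0632 per row [-0.0127 -0.018   0.0478]
now in frame mm [-108.7   19.6  151.7]
target [ 0.6339 -0.1801  0.031 ] dist 0.1894 per row [-0.016  -0.0214  0.1556]
```

```bash
python3 -m inch '-0.013 -0.018 0.048 0.0015 1; -0.013 -0.018 0.048 0 1; -0.013 -0.018 0.048 0 1; -0.013 -0.018 0.048 0 1; -0.013 -0.018 0.048 0 1; -0.013 -0.018 0.048 0 1; -0.013 -0.018 0.048 0 1; -0.013 -0.018 0.048 0 1'>/dev/null; python3 o.py; python3 to.py rack 33 0 31 8
python3 - <<'E'
from h import *
from plant import capture
c=capture("wrist");cv2.imwrite("pics/w1.png",c["color"]);pickle.dump(c,open("w1.pkl","wb"))
d=pickle.load(open("d0.pkl","rb"))["scene"]
C=-d["R"].T@d["t"]
for n,u in(("pen",(294,248)),("pen",(263,285)),("sd",(326,214)),("sd",(348,180)),("cap",(220,232)),("tape",(188,220)),("block",(237,328)),("sq",(308,166)),("sq",(345,142)),("rail",(308,278)),("rail",(398,150)),("hose",(290,370)),("hose",(340,300)),("plug",(262,160))):
    v=d["R"].T@np.linalg.inv(d["mtx"])@[*u,1];print(n,(C-v*C[2]/v[2])[:2].round(3))
E
```

```text
tcp [ 0.5414 -0.1874  0.1204] rpy [ 178.91   44.12 -174.35] heading 7.21 tilt 44.13 spin needed 178.88 deg F [0.5 0.2 0.1] w 0.0877 g 0.0 j [-21.6   8.5 -29.3 -60.1 -22.8 -11.6]
now in frame mm [-56.8   0.2 120.4]
target [ 0.6309 -0.1803  0.031 ] dist 0.1267 per row [-0.0019 -0.0034  0.1055]
pen [ 0.449 -0.101]
pen [0.454 0.033]
sd [ 0.435 -0.25 ]
sd [ 0.443 -0.408]
cap [ 0.64  -0.042]
tape [ 0.741 -0.028]
block [0.442 0.154]
sq [ 0.575 -0.401]
sq [ 0.531 -0.573]
rail [ 0.375 -0.041]
rail [ 0.369 -0.624]
hose [0.299 0.169]
hose [ 0.285 -0.029]
plug [ 0.712 -0.349]
```

View pics/w1.png

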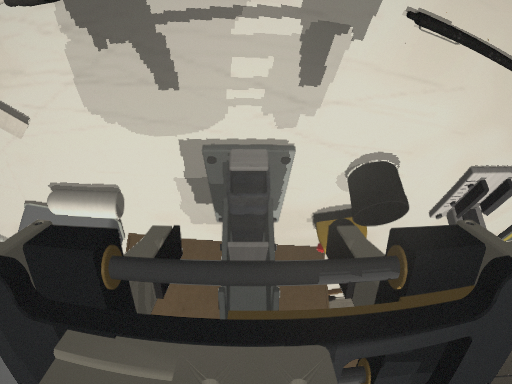

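Run:
```python
from h import *
from plant import get_state
c=pickle.load(open("w1.pkl","rb"));qr,_=pickle.load(open("q.pkl","rb"))
print(pw(c,T(qr[:3],np.array([[0,42,8],[0,-42,8],[0,17,26],[0,-17,26],[160,42,8]])/1e3)).round(0).tolist())
R=Ro.from_euler("xyz",get_state()["eef_rot"],degrees=True).as_matrix();b=np.array([np.cos(qr[2]),np.sin(qr[2]),0])
y=np.cross(R[:,2],b);y/=np.linalg.norm(y);y*=np.sign(y@R[:,1])
a=np.degrees(np.arcsin(np.cross(R[:,1],y)@R[:,2]));print("spin deg",a,a/360)
```

```text
[[297.0, 151.0], [203.0, 151.0], [270.0, 168.0], [231.0, 167.0], [279.0, 222.0]]
spin deg 2.4122711840987985 0.006700753289163329
```

```bash
python3 -m inch '-0.002 -0.003 0.1 0.0067 1; -0.002 -0.003 0.12 0 1; -0.002 -0.003 0.13 0 1; -0.002 -0.003 0.13 0 1; -0.002 -0.003 0.12 0 1; -0.002 -0.003 0.1 0 1; -0.002 -0.003 0.08 0 1; -0.002 -0.003 0.05 0 1' 30; python3 to.py rack 33 0 31 8
```

```text
time_s: 23.3
tcp_pos: [0.6292, -0.1799, 0.0322]
eef_rot: [176.6, 44.0, -177.7]
contact_force: [-0.2, 0.2, 0.2]
gripper_width: 0.0877
gripper_force: 0.0
now in frame mm [31.4  0.5 32.2]
target [ 0.6309 -0.1803  0.031 ] dist 0.0021 per row [-0.0003 -0.0005  0.0017]
```

```bash
python3 -m inch '0 0 0 0 0.35; 0 0 0 0 0.35; 0 0 0 0 0.35; 0 0 0 0 0.35; 0 0 0 0 0.35; 0 0 0 0 0.35; 0 0 0 0 0.35; 0 0 0 0 0.35' 35; python3 o.py; python3 to.py rack 28 0 60 8
```

```text
time_s: 24.3
tcp_pos: [0.629, -0.1803, 0.0331]
eef_rot: [176.6, 44.0, -177.7]
contact_force: [-2.6, -2.5, 3.9]
gripper_width: 0.0386
gripper_force: 34.7
tcp [ 0.629  -0.1803  0.0331] rpy [ 176.63   44.04 -177.69] heading 7.15 tilt 44.14 spin needed 176.52 deg F [-2.6 -2.5  3.9] w 0.0386 g 34.7 j [-23.4  23.4 -21.7 -77.  -21.3   5.5]
now in frame mm [31.1  0.1 33.1]
target [ 0.6259 -0.1807  0.06  ] dist 0.0271 per row [-0.0137  0.0008 -0.0179]
```

```bash
python3 -m inch '-0.0122 0 -0.0126 0 0.35; -0.0122 0 -0.0126 0 0.35; -0.0122 0 -0.0126 0 0.35; -0.0122 0 -0.0126 0 0.35; -0.0122 0 -0.0126 0 0.35; -0.0122 0 -0.0126 0 0.35; -0.0122 0 -0.0126 0 0.35; -0.0122 0 -0.0126 0 0.35'; python3 to.py rack 31 0 54 8;python3 - <<'E'
from h import *
from plant import capture
c=capture("side");cv2.imwrite("pics/s2full.png",c["color"]);im=c["color"][170:260,215:335]
im=cv2.convertScaleAbs(255*(cv2.resize(im,None,fx=6,fy=6,interpolation=cv2.INTER_CUBIC)/255.)**.7);cv2.imwrite("pics/s2.png",im);pickle.dump(c,open("s2.pkl","wb"))
E
```

```text
time_s: 25.3
tcp_pos: [0.6285, -0.1804, 0.0532]
eef_rot: [176.5, 43.9, -177.7]
contact_force: [1.5, 2.1, -10.5]
gripper_width: 0.0375
gripper_force: 35.0
now in frame mm [30.6  0.1 53.2]
target [ 0.6289 -0.1805  0.054 ] dist 0.0009 per row [-0.0007 -0.     -0.0002]
```

View pics/s2.png

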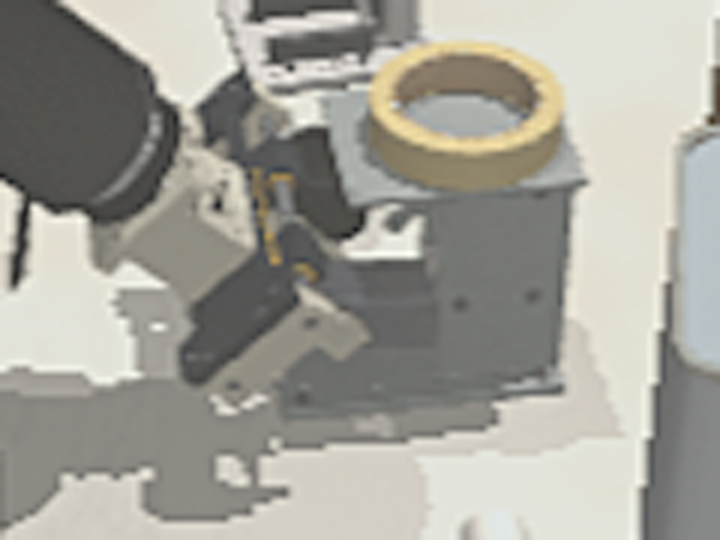

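```bash
python3 -m inch '-0.0139 0 -0.0144 0 0.35; 0.048 0 -0.0465 0 0.35; 0.048 0 -0.0465 0 0.35; 0.048 0 -0.0465 0 0.35; 0.048 0 -0.0465 0 0.35; 0.029 0 -0.0468 0 0.35; 0.029 0 -0.0468 0 0.35; 0.029 0 -0.0468 0 0.35' 60; python3 to.py rack 0 0 54 8
```

```text
time_s: 26.35
tcp_pos: [0.5647, -0.1865, 0.0632]
eef_rot: [176.6, 44.0, -177.7]
contact_force: [0.1, -0.2, -4.9]
gripper_width: 0.0377
gripper_force: 60.0
now in frame mm [-33.5  -0.8  63.2]
target [ 0.598 -0.183  0.054] dist 0.0347 per row [-0.0147  0.0003  0.0249]
```

```bash
python3 -m inch '0.0013 0 -0.0755 0 0.35; 0.0013 0 -0.0755 0 0.35; 0.0534 0 -0.089 0 0.35; 0.0534 0 -0.089 0 0.35; 0.0534 0 -0.089 0 0.35; 0.0534 0 -0.089 0 0.35; 0.0534 0 -0.089 0 0.35; 0.0534 0 -0.089 0 0.35'; python3 o.py; python3 to.py rack 0 0 54 8;python3 - <<'E'
from h import *
from plant import capture
S=capture("scene");D=capture("side");cv2.imwrite("pics/s3full.png",D["color"]);cv2.imwrite("pics/sc3.png",S["color"]);pickle.dump((S,D),open("d3.pkl","wb"))
f=lambda im,k:cv2.convertScaleAbs(255*(cv2.resize(im,None,fx=k,fy=k,interpolation=cv2.INTER_CUBIC)/255.)**.7)
a=f(D["color"][160:260,180:320],5);b=f(S["color"][150:250,200:300],3)[:, :100]
cv2.imwrite("pics/s3.png",a)
E
```

```text
time_s: 27.35
tcp_pos: [0.4583, -0.197, 0.1033]
eef_rot: [176.6, 44.0, -177.7]
contact_force: [-0.1, -0.1, -4.2]
gripper_width: 0.0377
gripper_force: 60.0
tcp [ 0.4583 -0.197   0.1033] rpy [ 176.59   44.03 -177.7 ] heading 7.20 tilt 44.13 spin needed 176.48 deg F [-0.1 -0.1 -4.2] w 0.0377 g 60.0 j [-33.    6.1 -34.6 -66.4 -29.4   1.1]
now in frame mm [-140.3   -2.5  103.3]
target [ 0.598 -0.183  0.054] dist 0.1488 per row [-0.0554  0.0004  0.1109]
```

View pics/s3.png

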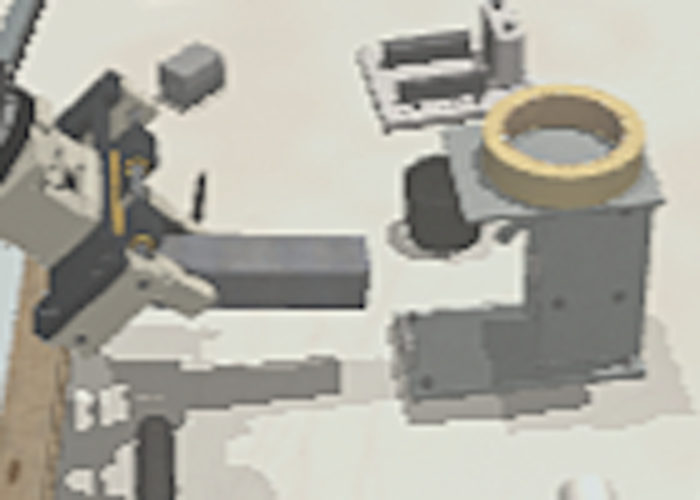

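```bash
cat > barfit.py <<'E'
from h import *
S,D=pickle.load(open("d3.pkl","rb"))
tcp=np.array([.4583,-.197,.1033]);yaw=np.radians(4.7)
def pt(v,s,y,z): # bar frame mm: s along from center, y lateral, z up from underside
    off,ver,pi,lat=v;B=Ro.from_euler("ZY",[yaw,np.radians(pi)]).as_matrix() # +pi = far end down
    return tcp+B@np.array([off+s,lat+y,ver+z])/1e3
px=lambda x,y:(180+x/5-.5,160+y/5-.5)
def r(v):
    o=[]
    for s,y,z,u in((69,-19,0,px(365,307)),(69,19,38,px(368,237))): o+=list(proj(D,pt(v,s,y,z))[0]-u)
    for y,z,pts in((-19,0,[px(225,307),px(300,307)]),(19,38,[px(200,234),px(280,235)])):
        A=proj(D,pt(v,-69,y,z))[0];Bq=proj(D,pt(v,69,y,z))[0];t=(Bq-A)/np.linalg.norm(Bq-A)
        for u in pts:w=np.array(u)-A;o.append(t[0]*w[1]-t[1]*w[0])
    return np.array(o)
s=least_squares(r,[49,-24,4,0]);print(s.x.round(2),s.fun.round(2))
for p in([69,19,0],[69,-19,0],[69,19,38],[69,-19,38],[-69,19,38]):print(p,pt(s.x,*p).round(4),proj(S,pt(s.x,*p)).round(1))
E
python3 barfit.py
python3 - <<'E'
import cv2
im=cv2.imread("pics/sc3.png")[150:270,190:330];cv2.imwrite("pics/sc3c.png",cv2.convertScaleAbs(255*(cv2.resize(im,None,fx=5,fy=5,interpolation=cv2.INTER_CUBIC)/255.)**.6))
E
```

```text
[  81.17 -141.62    7.92  148.01] [ 0.32  0.16 -0.33 -0.04  0.16 -0.01  0.02 -0.06]
[69, 19, 0] [ 0.5734 -0.02   -0.0577] [[237. 262.]]
[69, -19, 0] [ 0.5765 -0.0578 -0.0577] [[244.3 251.8]]
[69, 19, 38] [ 0.5786 -0.0195 -0.02  ] [[234.4 252.4]]
[69, -19, 38] [ 0.5817 -0.0574 -0.02  ] [[241.9 242.2]]
[-69, 19, 38] [ 0.4424 -0.0307 -0.001 ] [[281.6 268.7]]
```

View pics/sc3c.png

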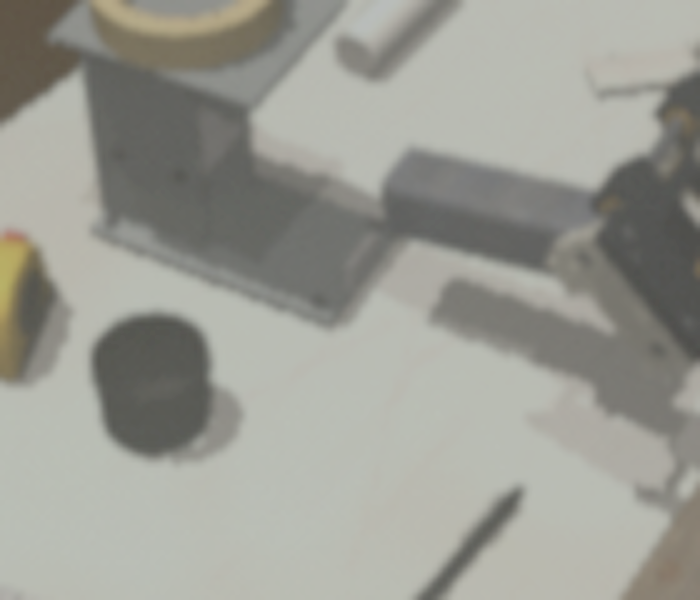

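```bash
cat > barfit.py <<'E'
from h import *
S,D=pickle.load(open("d3.pkl","rb"))
tcp=np.array([.4583,-.197,.1033])
def pt(v,s,y,z):
    off,ver,pi,lat,yw,ro=v;B=Ro.from_euler("ZYX",[yw,pi,ro],degrees=True).as_matrix()
    return tcp+B@np.array([off+s,lat+y,ver+z])/1e3
p1=lambda x,y:(180+x/5-.5,160+y/5-.5)
p2=lambda x,y:(190+x/5-.5,150+y/5-.5)
C=[(D,69,-19,0,p1(365,307)),(D,69,19,38,p1(368,237)),(S,69,19,0,p2(388,230)),(S,69,19,38,p2(384,188)),(S,69,-19,38,p2(410,149))]
L=[(D,-19,0,[p1(225,307),p1(300,307)]),(D,19,38,[p1(200,234),p1(280,235)]),(S,19,0,[p2(470,250),p2(550,271)]),(S,-19,38,[p2(500,169),p2(590,190)])]
def r(v):
    o=[]
    for c,s,y,z,u in C:o+=list(proj(c,pt(v,s,y,z))[0]-u)
    for c,y,z,pts in L:
        A=proj(c,pt(v,-69,y,z))[0];Bq=proj(c,pt(v,69,y,z))[0];t=(Bq-A)/np.linalg.norm(Bq-A)
        for u in pts:w=np.array(u)-A;o.append(t[0]*w[1]-t[1]*w[0])
    return np.r_[o,v[3]/3,(v[4]-4.7)/2,v[5]/3]
s=least_squares(r,[49,-24,4,0,4.7,0],loss="soft_l1");print(s.x.round(2),r(s.x).round(1))
E
python3 barfit.py
```

```text
[ 50.22 -26.33   7.33   1.41   5.6   -0.59] [ 0.6  1.1 -0.4 -1.2  0.3  2.  -0.8 -0.4  0.6 -1.5 -1.3 -1.2  0.6  0.8
  2.   1.9 -1.4 -1.5  0.5  0.4 -0.2]
```

```bash
cat > srch2.py <<'E'
from seq import *
from multiprocessing import Pool
jn=get_state()["joints"].clip(lo,hi)
R0=Ro.from_euler("xyz",[176.59,44.03,-177.7],degrees=True).as_matrix()
b0=Ro.from_euler("ZY",[4.9,7.3],degrees=True).as_matrix();BT=R0.T@b0
def bar(j):
    x,R=pose(j);B=R@BT;y,p,r=Ro.from_matrix(B).as_euler("ZYX",degrees=True);return y,p,r
def run(seed):
    g=np.random.default_rng(seed);j=jn.copy();c=0
    v1=np.array([g.uniform(.38,.56),g.uniform(-.2,.1),g.uniform(.1,.3)])
    up=T(qj[:3],np.array([[g.uniform(-130,-35),g.uniform(-30,30),g.uniform(75,130)]])/1e3)[0]
    d=T(qj[:3],np.array([[-35,0,40]])/1e3)[0]
    sp=[g.choice([0,0,.01,-.01,.02,-.02]) for _ in range(2)]
    j=goto(j,v1,8,sp[0]);a1=bar(j);j=goto(j,up,8,sp[1]);a2=bar(j)
    j=goto(j,d,8);y,p,r=bar(j)
    return (abs(p)+.5*abs(r)+.5*abs(y-9.75)+300*np.linalg.norm(pose(j)[0]-d),v1.round(3),up.round(3),sp,np.round([*a1,*a2,y,p,r],1),np.round(ht(j),1),j.round(0))
if __name__=="__main__":
    print(bar(jn))
    with Pool() as p:R=p.map(run,range(900),chunksize=10)
    for a in sorted(R,key=lambda a:a[0])[:8]:print(*a)
E
time timeout 400 env OMP_NUM_THREADS=1 OPENBLAS_NUM_THREADS=1 python3 srch2.py
```

```text
(np.float64(4.864373786936899), np.float64(7.297581623249517), np.float64(-0.010543972972070824))
2.8736073265256485 [0.403 0.053 0.165] [0.509 0.146 0.119] [np.float64(0.01), np.float64(-0.01)] [-9.6  4.9 24.7  7.5  0.4  2.7  7.5  0.4  2.7] [11.7 51.2] [ -17.   25.  -53. -145.  -41.   75.]
2.9213235163253177 [0.439 0.096 0.164] [0.532 0.153 0.097] [np.float64(-0.01), np.float64(0.01)] [ 24.6   1.7 -20.3   6.8  -0.4   2.2   6.8  -0.4   2.2] [10.6 51.9] [ -18.   27.  -55. -148.  -45.   78.]
2.9821837064859777 [0.515 0.079 0.187] [0.498 0.152 0.105] [np.float64(0.0), np.float64(0.0)] [ 9.1 -1.2  4.2  9.  -0.6  4.1  9.  -0.6  4.1] [14.2 52.3] [ -18.   26.  -52. -141.  -42.   72.]
3.177786655243578 [0.456 0.078 0.155] [0.469 0.108 0.115] [np.float64(-0.02), np.float64(0.02)] [ 40.8  10.9 -40.6   7.1   0.6   2.4   7.1   0.6   2.4] [11.1 50.9] [ -17.   25.  -53. -146.  -41.   76.]
3.39749427707157 [0.505 0.045 0.169] [0.465 0.124 0.083] [np.float64(-0.02), np.float64(0.02)] [ 42.4  10.5 -39.4   8.5   1.    3.6   8.5   1.    3.6] [13.5 50.7] [ -17.   24.  -50. -141.  -38.   70.]
3.796439587153519 [0.436 0.064 0.149] [0.478 0.143 0.083] [np.float64(0.0), np.float64(0.0)] [6.7 1.2 2.  6.8 1.3 2.  6.8 1.3 2. ] [10.5 50.2] [ -16.   25.  -53. -147.  -39.   75.]
3.8228593678145524 [0.45  0.052 0.197] [0.491 0.102 0.085] [np.float64(-0.02), np.float64(0.02)] [ 43.9   7.9 -39.4  10.   -1.2   5.   10.   -1.2   5. ] [15.9 53. ] [ -19.   27.  -51. -138.  -43.   70.]
3.8563758312054865 [0.509 0.042 0.164] [0.467 0.117 0.112] [np.float64(0.0), np.float64(0.0)] [8.2 1.3 3.3 8.2 1.5 3.3 8.2 1.5 3.3] [13.  50.2] [ -16.   24.  -50. -141.  -37.   70.]
real	3m39.583s
user	13m51.282s
sys	0m0.391s
```

```bash
cat > plan.py <<'E'
import sys
from srch2 import *
def plan(j,p,n,spin=0):
    for k in range(n,0,-1):
        x,R=pose(j);row=[*(R.T@(p-x)/.15/k).round(3),spin];j=step(j,row,W);print(*row,end="; ")
    print();rep("->",j);print("bar ypr",np.round(bar(j),2));return j
if __name__=="__main__":
    a=list(map(float,sys.argv[1:]));j=jn;print("bar",np.round(bar(j),2))
    for i in range(0,len(a),4): j=plan(j,np.array(a[i:i+3]),int(a[i+3]))
E
python3 plan.py .509 .042 .164 8 .467 .117 .112 8
```

```text
bar [ 4.86  7.3  -0.01]
-0.072 0.197 0.01 0; -0.072 0.197 0.01 0; -0.071 0.197 0.01 0; -0.072 0.197 0.01 0; -0.078 0.205 0.006 0; -0.092 0.221 -0.005 0; -0.118 0.248 -0.027 0; -0.188 0.303 -0.088 0; 
-> h,t [12.99 50.32] x [0.511 0.034 0.141] [ 12.  -2. -41. -66.  -1. -31.]
bar ypr [8.24 1.31 3.3 ]
0.041 0.071 -0.0 0; 0.041 0.071 -0.001 0; 0.042 0.071 -0.0 0; 0.042 0.071 0.0 0; 0.043 0.07 0.001 0; 0.043 0.07 0.002 0; 0.044 0.07 0.002 0; 0.043 0.07 0.001 0; 
-> h,t [12.95 50.15] x [0.467 0.117 0.112] [  -4.    0.  -46. -111.  -14.   25.]
bar ypr [8.21 1.47 3.27]
```

```bash
python3 -m inch '-0.072 0.197 0.01 0 0.35; -0.072 0.197 0.01 0 0.35; -0.071 0.197 0.01 0 0.35; -0.072 0.197 0.01 0 0.35; -0.078 0.205 0.006 0 0.35; -0.092 0.221 -0.005 0 0.35; -0.118 0.248 -0.027 0 0.35; -0.12 0.25 -0.03 0 0.35'; python3 o.py; python3 plan.py .467 .117 .112 8 .512 .127 .1 8; python3 plan.py .509 .042 .15 4 .467 .117 .112 8
```

```text
time_s: 28.45
tcp_pos: [0.5092, 0.0185, 0.1257]
eef_rot: [172.2, 47.8, -178.4]
contact_force: [-0.5, -0.3, -5.4]
gripper_width: 0.0377
gripper_force: 60.0
tcp [0.5092 0.0185 0.1257] rpy [ 172.17   47.78 -178.41] heading 12.10 tilt 48.27 spin needed 172.96 deg F [-0.5 -0.3 -5.4] w 0.0377 g 60.0 j [ 11.8   0.1 -41.5 -62.8  -0.2 -34. ]
bar [7.62 3.33 2.8 ]
0.03 0.085 -0.005 0; 0.029 0.085 -0.006 0; 0.028 0.086 -0.007 0; 0.028 0.086 -0.008 0; 0.027 0.086 -0.009 0; 0.026 0.086 -0.009 0; 0.026 0.087 -0.01 0; 0.025 0.086 -0.009 0; 
-> h,t [12.3  48.72] x [0.467 0.117 0.112] [   7.   -1.  -43. -101.   -4.    7.]
bar ypr [7.74 2.88 2.93]
-0.018 0.002 0.035 0; -0.018 0.002 0.035 0; -0.018 0.003 0.036 0; -0.017 0.002 0.035 0; -0.018 0.003 0.036 0; -0.017 0.002 0.035 0; -0.018 0.003 0.036 0; -0.017 0.002 0.035 0; 
-> h,t [12.3  48.72] x [0.512 0.127 0.1  ] [  -3.    6.  -42. -115.  -13.   29.]
bar ypr [7.74 2.88 2.93]
bar [7.62 3.33 2.8 ]
-0.031 0.043 -0.021 0; -0.037 0.046 -0.027 0; -0.048 0.054 -0.036 0; -0.074 0.071 -0.06 0; 
-> h,t [13.45 50.42] x [0.51  0.039 0.141] [ 13.  -2. -41. -66.  -1. -31.]
bar ypr [8.43 1.23 3.64]
0.041 0.066 0.0 0; 0.041 0.066 0.001 0; 0.041 0.066 0.001 0; 0.042 0.066 0.001 0; 0.043 0.066 0.003 0; 0.044 0.066 0.003 0; 0.044 0.065 0.003 0; 0.044 0.066 0.003 0; 
-> h,t [13.39 50.2 ] x [0.467 0.117 0.112] [  -4.    0.  -46. -110.  -14.   24.]
bar ypr [8.39 1.46 3.59]
```

```bash
python3 -m inch '-0.031 0.043 -0.021 0 0.35; -0.037 0.046 -0.027 0 0.35; -0.048 0.054 -0.036 0 0.35; -0.074 0.071 -0.06 0 0.35; 0.041 0.066 0 0 0.35; 0.041 0.066 0 0 0.35; 0.041 0.066 0 0 0.35; 0.042 0.066 0 0 0.35'; python3 o.py; python3 plan.py .467 .117 .112 8 .51 .127 .1 8
```

```text
time_s: 29.45
tcp_pos: [0.4883, 0.0761, 0.1279]
eef_rot: [170.9, 49.5, -178.8]
contact_force: [-0.3, -0.9, -4.9]
gripper_width: 0.0374
gripper_force: 60.0
tcp [0.4883 0.0761 0.1279] rpy [ 170.93   49.49 -178.75] heading 13.11 tilt 50.10 spin needed 172.33 deg F [-0.3 -0.9 -4.9] w 0.0374 g 60.0 j [ 12.9  -1.7 -41.6 -79.2  -0.2 -18.3]
bar [8.24 1.53 3.42]
0.021 0.035 0.001 0; 0.021 0.035 0.001 0; 0.022 0.034 0.002 0; 0.022 0.034 0.002 0; 0.022 0.035 0.002 0; 0.022 0.034 0.002 0; 0.022 0.035 0.002 0; 0.022 0.034 0.003 0; 
-> h,t [13.08 49.98] x [0.467 0.117 0.112] [  -3.   -0.  -45. -109.  -13.   23.]
bar ypr [8.22 1.66 3.4 ]
-0.016 0.002 0.035 0; -0.016 0.002 0.035 0; -0.016 0.002 0.034 0; -0.016 0.002 0.035 0; -0.016 0.002 0.034 0; -0.016 0.002 0.035 0; -0.016 0.003 0.034 0; -0.015 0.002 0.035 0; 
-> h,t [13.08 49.98] x [0.51  0.127 0.1  ] [  -7.    7.  -44. -120.  -18.   37.]
bar ypr [8.22 1.66 3.4 ]
```

```bash
python3 -m inch '0.021 0.035 0.001 0 0.35; 0.021 0.035 0.001 0 0.35; 0.022 0.034 0.002 0 0.35; 0.022 0.034 0.002 0 0.35; 0.022 0.035 0.002 0 0.35; 0.022 0.034 0.002 0 0.35; 0.022 0.035 0.002 0 0.35; 0.022 0.034 0.003 -0.0066 0.35'; python3 o.py; python3 to.py jig -40 0 70 8; python3 plan.py .544 .1325 .07 10
python3 - <<'E'
from h import *
from plant import capture
S=capture("scene");D=capture("side");pickle.dump((S,D),open("d4.pkl","wb"))
f=lambda im,k:cv2.convertScaleAbs(255*(cv2.resize(im,None,fx=k,fy=k,interpolation=cv2.INTER_CUBIC)/255.)**.7)
a=f(S["color"][215:335,120:270],5.33)[:, :800];b=f(D["color"][150:220,180:300],5)
print(a.shape,b.shape)
A=np.zeros((600,800,3),np.uint8);a=f(S["color"][225:330,125:285],3.8);A[:a.shape[0],:a.shape[1]]=a
cv2.imwrite("pics/s4a.png",A[:a.shape[0],:a.shape[1]]);
b=f(D["color"][150:200,190:290],5);print(a.shape,b.shape)
o=np.zeros((600,608,3),np.uint8);o[:a.shape[0]]=a[:,:608];h=min(200,600-a.shape[0]);o[a.shape[0]:a.shape[0]+h,:500]=b[:h];cv2.imwrite("pics/s4.png",o)
E
```

```text
time_s: 30.45
tcp_pos: [0.4672, 0.1165, 0.114]
eef_rot: [173.9, 49.5, -175.0]
contact_force: [-0.9, -0.3, -5.3]
gripper_width: 0.0378
gripper_force: 60.0
tcp [0.4672 0.1165 0.114 ] rpy [ 173.93   49.5  -174.97] heading 12.99 tilt 49.78 spin needed 174.84 deg F [-0.9 -0.3 -5.3] w 0.0378 g 60.0 j [  -0.3   -0.5  -44.6 -106.9  -10.6   20.7]
now in frame mm [-125.    -3.1  114. ]
target [0.5505 0.134  0.07  ] dist 0.0958 per row [-0.0178  0.0002  0.0778]
bar [9.68 1.72 1.48]
-0.012 -0.0 0.059 0; -0.012 -0.0 0.059 0; -0.012 -0.0 0.059 0; -0.011 -0.0 0.059 0; -0.012 -0.0 0.059 0; -0.011 -0.0 0.059 0; -0.012 -0.0 0.058 0; -0.011 -0.0 0.059 0; -0.012 -0.001 0.058 0; -0.011 -0.0 0.059 0; 
-> h,t [12.99 49.78] x [0.544 0.133 0.07 ] [ -13.   16.  -47. -133.  -27.   58.]
bar ypr [9.68 1.72 1.48]
(640, 800, 3) (350, 600, 3)
(399, 608, 3) (250, 500, 3)
```

View pics/s4.png

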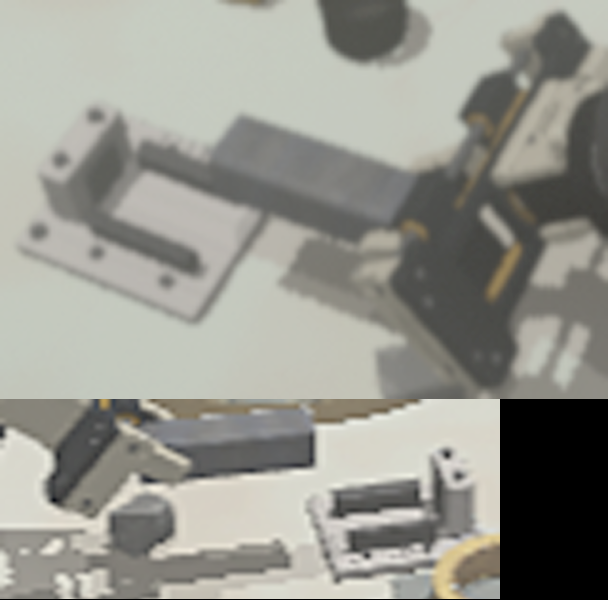

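Run:
```python
from h import *
from scipy.ndimage import map_coordinates
d=pickle.load(open("d0.pkl","rb"));qr,qj=pickle.load(open("q.pkl","rb"));q=qj[:3]
t=np.linspace(0,1,161)
for n,sg in(("scene",1),("side",-1)):
    c=d[n];g=cv2.cvtColor(c["color"],cv2.COLOR_BGR2GRAY).astype(float)
    out=[]
    for X in range(25,86,10):
        o=[]
        for y,z in((sg*21.5,30),(-sg*21.5,10)):
            m=T(q,np.array([X,y,z])/1e3)[0]; # edge pt; profile along jig y +-9mm at that height
            ys=np.linspace(-9,9,73);pp=proj(c,T(q,np.c_[np.full(73,X),y+ys,np.full(73,z)]/1e3))
            v=map_coordinates(g,[pp[:,1],pp[:,0]],order=1);dv=np.gradient(cv2.GaussianBlur(v[None],(0,0),3)[0])
            s=np.sign(y) # bright inside -> dark outside along +s
            k=np.argmax(-s*dv);o.append((round(ys[k],2),int(v.min()),int(v.max())))
        out.append(o)
    a=np.array([[o[0][0],o[1][0]] for o in out]);print(n,"top-edge off",a[:,0],"bottom-edge off",a[:,1],out[3])
```

```text
scene top-edge off [2.75 3.5  3.   3.5  2.75 2.75 3.5 ] bottom-edge off [-1.5  -0.75 -1.   -1.25 -0.5  -1.75 -1.25] [(np.float64(3.5), 60, 131), (np.float64(-1.25), 53, 132)]
side top-edge off [-5.5  -6.25 -6.75 -6.   -7.   -3.25 -7.25] bottom-edge off [-1.25  1.5  -3.   -0.5  -0.75 -0.25 -2.  ] [(np.float64(-6.0), 103, 186), (np.float64(-0.5), 48, 186)]
```

```bash
cat > bf2.py <<'E'
from h import *
from scipy.ndimage import map_coordinates
import sys
def bfit(S,D,tcp,ypr,off=50.,it=4):
    G={id(c):cv2.GaussianBlur(cv2.cvtColor(c["color"],cv2.COLOR_BGR2GRAY).astype(float),(0,0),.7) for c in(S,D)}
    def pt(v,s,y,z):
        B=Ro.from_euler("ZYX",[v[0],v[1],ypr[2]],degrees=True).as_matrix();return tcp+B@np.array([off+s,v[2]+y,v[3]+z])/1e3
    v=np.array([ypr[0],ypr[1],0.,-26.]);E=[(S,-19,38),(S,19,0),(D,19,38),(D,-19,0)]
    for _ in range(it):
        obs=[]
        for c,y,z in E:
            for s in np.arange(0,62,6.):
                a,b=proj(c,pt(v,s,y,z))[0],proj(c,pt(v,s+5,y,z))[0];n=np.array([-(b-a)[1],(b-a)[0]]);n/=np.linalg.norm(n)
                i=proj(c,pt(v,s,0,19))[0];n*=np.sign(n@(a-i)) # outwards
                k=np.linspace(-4,4,81);p=a+k[:,None]*n;w=map_coordinates(G[id(c)],[p[:,1],p[:,0]],order=1);m=np.gradient(w)*np.exp(-(k/3)**2)
                if m.max()>.4:obs.append((c,s,y,z,a+n*k[m.argmax()],n))
        r=lambda u:np.array([(proj(c,pt(u,s,y,z))[0]-q)@n for c,s,y,z,q,n in obs])
        v=least_squares(r,v,loss="soft_l1",f_scale=.3).x
    e=r(v);print("yaw,pitch,lat,ver",v.round(2),"n",len(obs),"rms px",np.sqrt((e**2).mean()).round(2),"median",np.median(np.abs(e)).round(2))
    return v,pt
if __name__=="__main__":
    S,D=pickle.load(open("d4.pkl","rb"));tcp=np.array([.4672,.1165,.114])
    v,pt=bfit(S,D,tcp,(9.68,1.72,1.48))
    qj=pickle.load(open("q.pkl","rb"))[1]
    S,D=pickle.load(open("d3.pkl","rb"));bfit(S,D,np.array([.4583,-.197,.1033]),(4.9,7.3,0))
E
python3 bf2.py
```

```text
yaw,pitch,lat,ver [ 10.48   4.47   2.12 -20.57] n 44 rms px 0.66 median 0.38
yaw,pitch,lat,ver [  5.24   7.41   1.41 -26.42] n 44 rms px 0.54 median 0.38
```

```bash
python3 to.py jig -36 -2 66 8; python3 to.py jig -36 -2 46 8
```

```text
now in frame mm [-125.5   -3.2  113.6]
target [0.5548 0.1327 0.066 ] dist 0.1014 per row [-0.0182 -0.0015  0.0825]
now in frame mm [-125.5   -3.2  113.6]
target [0.5548 0.1327 0.046 ] dist 0.1121 per row [-0.0055 -0.0027  0.0932]
```

```bash
python3 -m inch '-0.018 -0.0015 0.082 0 0.35; -0.018 -0.0015 0.082 0 0.35; -0.018 -0.0015 0.082 0 0.35; -0.018 -0.0015 0.082 0 0.35; -0.018 -0.0015 0.082 0 0.35; -0.018 -0.0015 0.082 0 0.35; -0.018 -0.0015 0.082 0 0.35; -0.018 -0.0015 0.082 0 0.35'; python3 to.py jig -36 -2 44 8
python3 - <<'E'
from bf2 import *
from plant import capture,get_state
S=capture("scene");D=capture("side");pickle.dump((S,D),open("d5.pkl","wb"));x=get_state()["tcp_pos"]
bfit(S,D,x,(9.68,2.5,1.48))
E
```

```text
time_s: 31.55
tcp_pos: [0.5548, 0.1331, 0.0661]
eef_rot: [173.8, 49.4, -175.1]
contact_force: [0.4, 0.8, -4.9]
gripper_width: 0.038
gripper_force: 60.0
now in frame mm [-35.9  -1.6  66.1]
target [0.5548 0.1327 0.044 ] dist 0.0221 per row [ 0.0141 -0.0017  0.0118]
yaw,pitch,lat,ver [  9.79   2.62   1.38 -26.5 ] n 44 rms px 0.38 median 0.24
```

```bash
python3 to.py jig -36 -2.4 43 8; python3 -m inch '0.02 -0.003 0.0168 0 0.35; 0.02 -0.003 0.0168 0 0.35; 0.02 -0.003 0.0168 0 0.35; 0.02 -0.003 0.0168 0 0.35; 0.02 -0.003 0.0168 0 0.35; 0.016 0 0.013 0 0.35; 0 0 0 0 0.35; 0 0 0 0 0.35' 20; python3 to.py jig -36 -2.4 37 8
```

```text
now in frame mm [-35.6  -1.7  65.8]
target [0.5548 0.1323 0.043 ] dist 0.0228 per row [ 0.0146 -0.002   0.012 ]
time_s: 32.65
tcp_pos: [0.5546, 0.1327, 0.0441]
eef_rot: [173.8, 49.5, -175.1]
contact_force: [-0.1, 0.3, -5.0]
gripper_width: 0.038
gripper_force: 20.0
now in frame mm [-36.2  -2.   44.1]
target [0.5548 0.1323 0.037 ] dist 0.0071 per row [ 0.0044 -0.0008  0.0039]
```

```bash
python3 -m inch '0.0045 -0.001 0.0038 0 0.35; 0.0045 -0.001 0.0038 0 0.35; 0.0045 0 0.0038 0 0.35; 0.0045 0 0.0038 0 0.35; 0.0045 0 0.0038 0 0.35; 0.0045 0 0.0038 0 0.35; 0.0045 0 0.0038 0 0.35; 0.0045 0 0.0038 0 0.35' ; python3 to.py jig -36 -2.4 36 8;python3 - <<'E'
from bf2 import *
from plant import capture,get_state
S=capture("scene");D=capture("side");pickle.dump((S,D),open("d6.pkl","wb"));x=get_state()["tcp_pos"]
bfit(S,D,x,(9.68,1,1.0))
E
```

```text
time_s: 33.65
tcp_pos: [0.5545, 0.133, 0.0372]
eef_rot: [173.8, 49.5, -175.1]
contact_force: [-7.1, -2.2, 7.1]
gripper_width: 0.0379
gripper_force: 20.0
now in frame mm [-36.2  -1.7  37.2]
target [0.5548 0.1323 0.036 ] dist 0.0014 per row [ 0.0006 -0.0007  0.0008]
yaw,pitch,lat,ver [  7.96   3.33  -0.28 -24.53] n 35 rms px 0.54 median 0.36
```

```bash
python3 -m inch '0 0 0 0 0.55; 0 0 0 0 0.55; 0 0 0 0 0.55; 0 0 0 0 0.55; 0 0 0 0 0.55; 0 0 0 0 0.55; 0 0 0 0 0.55; 0 0 0 0 0.55' ; python3 to.py jig -36 -2.4 36 8;python3 - <<'E'
from bf2 import *
from plant import capture,get_state
S=capture("scene");D=capture("side");pickle.dump((S,D),open("d7.pkl","wb"));x=get_state()["tcp_pos"]
q=pickle.load(open("q.pkl","rb"))[1]
v,pt=bfit(S,D,x,(9.75,0,0))
for s in(-69,69):
    p=pt(v,s,0,0);c,k=np.cos(q[2]),np.sin(q[2]);e=p[:2]-q[:2];print(s,np.array([c*e[0]+k*e[1],-k*e[0]+c*e[1],p[2]])*1e3)
E
```

```text
time_s: 34.75
tcp_pos: [0.5544, 0.1329, 0.037]
eef_rot: [173.8, 49.5, -175.1]
contact_force: [0.3, -0.3, 0.8]
gripper_width: 0.0485
gripper_force: 0.0
now in frame mm [-36.3  -1.7  37. ]
target [0.5548 0.1323 0.036 ] dist 0.0012 per row [ 0.0005 -0.0006  0.0007]
yaw,pitch,lat,ver [  7.71   3.34   0.3  -24.36] n 35 rms px 0.55 median 0.38
-69 [-56.63228205  -0.72743149  13.80866532]
69 [81.0451855  -5.64025551  5.76011952]
```

```bash
cat > bf3.py <<'E'
from h import *
from scipy.ndimage import map_coordinates
qj=pickle.load(open("q.pkl","rb"))[1]
def top(S,D):
    def pt(v,s,y,z):
        return T(qj[:3],np.array([v[2]-69+s*np.cos(v[0])-(y)*np.sin(v[0]),v[1]+s*np.sin(v[0])+y*np.cos(v[0]),10+z])/1e3)[0]
    v=np.array([0,-.5,85.])
    for _ in range(5):
        obs=[]
        for c,pts in((S,[(s,-19,38,(0,-1,0)) for s in range(-30,62,6)]+[(69,y,38,(1,0,0)) for y in(-12,-6,0,6,12)]),(D,[(s,19,38,(0,1,0)) for s in range(-30,62,6)])):
            g=cv2.GaussianBlur(cv2.cvtColor(c["color"],cv2.COLOR_BGR2GRAY).astype(float),(0,0),.7)
            for s,y,z,o in pts:
                a=proj(c,pt(v,s,y,z))[0];n=proj(c,pt(v,s+o[0],y+o[1],z))[0]-a
                t=proj(c,pt(v,s+o[1],y+o[0],z))[0]-a;m=np.array([-t[1],t[0]]);m/=np.linalg.norm(m);m*=np.sign(m@n)
                k=np.linspace(-3,3,61);p=a+k[:,None]*m;w=map_coordinates(g,[p[:,1],p[:,0]],order=1);d=np.gradient(w)*np.exp(-(k/2.5)**2)
                if d.max()>.4:obs.append((c,s,y,z,a+m*k[d.argmax()],m))
        r=lambda u:np.array([(proj(c,pt(u,s,y,z))[0]-q)@n for c,s,y,z,q,n in obs])
        v=least_squares(r,v,x_scale=[.01,1,1],loss="soft_l1",f_scale=.3).x
    print("rel yaw deg %.2f, center lat %.2f (+1 for shifted jig centre), far end x %.1f"%(np.degrees(v[0]),v[1],v[2]),"n",len(obs),"med px",np.median(np.abs(r(v))).round(2))
if __name__=="__main__":
    import sys;top(*pickle.load(open(sys.argv[1],"rb")))
E
python3 bf3.py d7.pkl
```

```text
rel yaw deg -0.03, center lat -0.51 (+1 for shifted jig centre), far end x -2966.4 n 0 med px nan
  return _methods._mean(a, axis=axis, dtype=dtype,
  ret = ret.dtype.type(ret / rcount)
```

```bash
python3 -m inch '0 0 0 0 0.35; 0 0 0 0 0.35; 0 0 0 0 0.35; 0 0 0 0 0.35; 0 0 0 0 0.35; 0 0 0 0 0.35; 0 0 0 0 0.35; 0 0 0 0 0.35' 25; python3 to.py jig -28 -1.7 37 8; python3 to.py jig -26 -1.7 37 10
```

```text
time_s: 35.85
tcp_pos: [0.5544, 0.1329, 0.037]
eef_rot: [173.8, 49.5, -175.1]
contact_force: [-0.7, 0.5, 0.9]
gripper_width: 0.0387
gripper_force: 24.6
now in frame mm [-36.3  -1.7  37. ]
target [0.5626 0.1343 0.037 ] dist 0.0083 per row [-0.0045  0.      0.0053]
now in frame mm [-36.3  -1.7  37. ]
target [0.5646 0.1347 0.037 ] dist 0.0103 per row [-0.0044  0.      0.0052]
```

```bash
python3 -m inch '-0.0045 0 0.0053 0 0.35; -0.0045 0 0.0053 0 0.35; -0.0045 0 0.0053 0 0.35; -0.0045 0 0.0053 0 0.35; -0.0045 0 0.0053 0 0.35; -0.0045 0 0.0053 0 0.35; -0.0045 0 0.0053 0 0.35; -0.0045 0 0.0053 0 0.35'|grep -E "pos|contact"; python3 -m inch '-0.0045 0 0.0053 0 0.35; -0.0045 0 0.0053 0 0.35; 0 0 0 0 0.35; 0 0 0 0 0.35; 0 0 0 0 0.35; 0 0 0 0 0.35; 0 0 0 0 0.35; 0 0 0 0 0.35'|grep -E "pos|contact"; python3 to.py jig -28 -1.7 37 8
```

```text
tcp_pos: [0.5618, 0.1345, 0.0369]
contact_force: [-5.4, -2.1, 7.0]
tcp_pos: [0.564, 0.1349, 0.0369]
contact_force: [-5.8, -1.1, 5.1]
now in frame mm [-26.5  -1.4  36.9]
target [0.5626 0.1343 0.037 ] dist 0.0016 per row [ 0.0008 -0.0002 -0.001 ]
```

```bash
python3 -m inch '-0.0045 0 0.0053 0 0.35; -0.0045 0 0.0053 0 0.35; 0 0 0 0 0.35; 0 0 0 0 0.35; 0 0 0 0 0.35; 0 0 0 0 0.35; 0 0 0 0 0.35; 0 0 0 0 0.35'|grep -E "pos|contact"; python3 -m inch '-0.0045 0 0.0053 0 0.35; -0.0045 0 0.0053 0 0.35; 0 0 0 0 0.35; 0 0 0 0 0.35; 0 0 0 0 0.35; 0 0 0 0 0.35; 0 0 0 0 0.35; 0 0 0 0 0.35'|grep -E "pos|contact"; python3 to.py jig -28 -1.7 37 8
```

```text
tcp_pos: [0.5658, 0.1352, 0.037]
contact_force: [-7.0, -1.1, 7.2]
tcp_pos: [0.566, 0.1355, 0.0367]
contact_force: [-20.4, -10.7, 20.4]
now in frame mm [-24.5  -1.2  36.7]
target [0.5626 0.1343 0.037 ] dist 0.0036 per row [ 0.0017 -0.0004 -0.0024]
```

```bash
python3 -m inch '0 0 0 0 0.35; 0 0 0 0 0.6; 0 0 0 0 0.6; 0 0 0 0 0.6; 0 0 0 0 0.6; 0 0 0 0 0.6; 0 0 0 0 0.6; 0 0 0 0 0.6'
python3 - <<'E'
from plant import capture,get_state
import pickle,cv2
S=capture("scene");D=capture("side");pickle.dump((S,D),open("d8.pkl","wb"))
import bf3,numpy as np
# longitudinal fixed variant: overhang checked through scene
a=pickle.load(open("d7.pkl","rb"))
for n,k in(("scene",0),("side",1)):
    g0=cv2.cvtColor(a[k]["color"],6).astype(np.float32);g1=cv2.cvtColor((S,D)[k]["color"],6).astype(np.float32);print(n,np.abs(g1-g0).mean())
E
sed -i 's/+\[(69,y,38,(1,0,0)) for y in(-12,-6,0,6,12)\]//; s/85\.\]/95.]/' bf3.py; python3 bf3.py d8.pkl; python3 bf3.py d7.pkl
```

```text
time_s: 40.85
tcp_pos: [0.5689, 0.1353, 0.037]
eef_rot: [173.8, 49.5, -175.1]
contact_force: [0.3, 0.6, 0.4]
gripper_width: 0.053
gripper_force: 0.0
scene 5.3933005
side 1.5780182
rel yaw deg -0.12, center lat -0.81 (+1 for shifted jig centre), far end x -1887.9 n 0 med px nan
rel yaw deg -0.02, center lat -0.51 (+1 for shifted jig centre), far end x -2975.4 n 0 med px nan
  return _methods._mean(a, axis=axis, dtype=dtype,
  ret = ret.dtype.type(ret / rcount)
  return _methods._mean(a, axis=axis, dtype=dtype,
  ret = ret.dtype.type(ret / rcount)
```

```bash
python3 -m inch '0 0 -0.02 0 0.8; 0 0 -0.04 0 0.8; 0 0 -0.08 0 0.8; 0 0 -0.12 0 0.8; 0 0 -0.15 0 0.8; 0 0 -0.15 0 0.8; 0 0 -0.15 0 0.8; 0 0 -0.1 0 0.8'
python3 - <<'E'
from h import *
from plant import capture
from scipy.ndimage import map_coordinates
S=capture("scene");D=capture("side");pickle.dump((S,D),open("d9.pkl","wb"))
qj=pickle.load(open("q.pkl","rb"))[1]
for c,n,y in((S,"scene",-1),(D,"side",-1)):
    g=cv2.cvtColor(c["color"],6).astype(float)
    for lab,xs,z in(("near end top",np.linspace(-70,-20,26),48),("top towards stop",np.linspace(70,120,26),48)):
        p=proj(c,T(qj[:3],np.c_[xs,np.full(26,y),np.full(26,z)]/1e3));print(n,lab,xs[0],xs[1]-xs[0],map_coordinates(g,[p[:,1],p[:,0]],order=1).astype(int))
E
```

```text
time_s: 41.95
tcp_pos: [0.4783, 0.1132, 0.1171]
eef_rot: [173.8, 49.7, -175.1]
contact_force: [-0.6, 0.9, -1.2]
gripper_width: 0.0706
gripper_force: 0.0
scene near end top -70.0 2.0 [147 157 168 174 176 175 164 131  97  74  63  61  62  70  81  91  93  93
  93  92  92  91  90  90  90  91]
scene top towards stop 70.0 2.0 [ 98  96  95  94  94  95  96  96  97  99 101  99  94  85  81  82  91 112
 135 153 162 165 166 167 167 166]
side near end top -70.0 2.0 [192 192 192 192 193 194 195 196 200 204 181 154 127 100 100 105 105 102
 100  99  98  97  97  98  98  98]
side top towards stop 70.0 2.0 [103 102 101 100 101 101 102 103 106 109 111 112  99  85  82  84 120 164
 170 156 125  82  64  77  97 137]
```

Run:
```python
from h import *
from scipy.ndimage import map_coordinates
d=pickle.load(open("d0.pkl","rb"));S9,D9=pickle.load(open("d9.pkl","rb"));q=pickle.load(open("q.pkl","rb"))[1]
def prof(c,y,z,x0,x1,l):
    xs=np.arange(x0,x1,1.);g=cv2.cvtColor(c["color"],6).astype(float)
    p=proj(c,T(q[:3],np.c_[xs,np.full(len(xs),y),np.full(len(xs),z)]/1e3));w=map_coordinates(g,[p[:,1],p[:,0]],order=1)
    dw=np.gradient(cv2.GaussianBlur(w[None],(0,0),1.5)[0]);k=np.argsort(-np.abs(dw))[0];print(l,"y",y,"edge x",xs[k],dw[k].round(1))
for y in(-15,-8,0,8):prof(d["scene"],y,10,80,108,"stop foot scene")
for y in(-8,0,8):prof(d["side"],y,10,80,108,"stop foot side")
for y in(-12,-4,4,12):prof(S9,y,48,-55,-30,"near top scene");prof(D9,y,48,-60,-30,"near top side")
for y in(-12,0,12):prof(S9,y,10,-60,-30,"near bottom scene")
```

```text
stop foot scene y -15 edge x 86.0 -6.4
stop foot scene y -8 edge x 88.0 -6.4
stop foot scene y 0 edge x 87.0 -6.6
stop foot scene y 8 edge x 87.0 -6.4
stop foot side y -8 edge x 102.0 3.5
stop foot side y 0 edge x 97.0 -3.9
stop foot side y 8 edge x 86.0 -10.1
near top scene y -12 edge x -47.0 -13.5
near top side y -12 edge x -48.0 -16.8
near top scene y -4 edge x -52.0 -12.7
near top side y -4 edge x -47.0 -14.4
near top scene y 4 edge x -43.0 4.8
near top side y 4 edge x -48.0 -13.5
near top scene y 12 edge x -43.0 5.0
near top side y 12 edge x -47.0 -10.5
near bottom scene y -12 edge x -43.0 -6.1
near bottom scene y 0 edge x -58.0 -6.5
near bottom scene y 12 edge x -58.0 -6.6
```

```bash
python3 -c "
from plant import *
print(get_state()['contact_force']);print(close_job())"
```

```text
[ 0.63768069  1.01584758 -0.10341043]
the job is handed in; nothing more can be done
None
```

The job is handed in, with no result returned. The tube went into the jig channel and stopped with about 20 N of push; the cameras put the far end within about 4 mm of the stop, so that push is my main evidence that it touches. It was then released and the gripper backed clear; I saw no bystander touched but didn't re-measure their positions.

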